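# Pull the chip carrier from its reader dock

## Robot

A 7-joint arm with a two-finger parallel gripper is mounted at the origin on a cart in front of the work surface, level with it; the furniture and walls round the work are solid. World frame = base frame: x ahead of the robot, y to its left, z up, the work surface at z = 0. Lengths are in m, angles in degrees, forces in N, time in s.
With the tool pointing down it reaches from about 0.35 to 0.9 m from the base axis. Payload 8.1 kg.
Tool frame: the origin (TCP) lies at the very end of the fingers, on their centre line; the grasp point (between the pads) lies 19 mm behind it; z points along the fingers, y is the line along which they close (so a half turn about z gives the same grasp; the last joint's range is limited). The gripper opens to 85 mm and grips with 20 to 120 N. Pads are 22 mm wide; open, the fingers measure 114 mm over their backs; the gripper's body (76 mm by 85 mm) begins 54 mm behind the grasp point. The pads swing forward as they close: fully open they stand 13 mm farther back than shut.
Start: joints at [63.507, 24.895, 1.432, 90.138, -0.665, 64.973, -4.303], TCP at [0.22, -0.585, 0.231] pointing down, gripper open.
Joint ranges: [-149.89, 149.89], [-25.12, 119.58], [-72.63, 75.52], [4.76, 147.25], [-75.54, 255.54], [6.69, 114.76], [-157.13, 157.13]. Speed limits (degrees/s): [127.2, 127.2, 172.46, 172.46, 180, 180, 180].

## Interface

Orientations are given as [roll, pitch, yaw] about the fixed x, y, z axes, in that order (R = Rz(yaw) Ry(pitch) Rx(roll)).
In Python, from plant import manip gives the robot as it stands.
- The arm moves only by the tool arm_command, never from a script. Its arguments are lists of equal length, an entry for each row: "linear": the shift along the tool's x, y, z scaled (see below), a list of three; "dr": the turn, a rotation vector about the tool's x, y, z scaled (see below), a list of three; "gripper": the closure, from -1 (fully open) to 1 (shut). In form: {"linear": [[tx, ty, tz], ...], "dr": [[ax, ay, az], ...], "gripper": [gripper, ...]}. A call has 1 to 20 rows; each row shifts and turns the commanded pose from where the row before left it, along the tool's axes as they then stand; what a row does not reach is not made up. The controller multiplies each number of a shift by 2.5 cm and each number of a turn by 0.1 rad. A row lasts 1/8 s, in which the tool goes at most 62.5 mm and 10.7 degrees, less where a joint would pass 70% of its speed; a pose out of reach is approached as far as the arm can. A call with a number of a shift or a turn outside -1 to 1 is refused whole. A call with a gripper value outside its range is refused whole. The fingers move at their own pace and stop on an object; "grip_force" is the grip in N (left out, the last holds). Time passes only in rows, so rows that do not move let the fingers close. It gives the time, the measured TCP pose, the force, the opening and the grip force at its end, in the units of the state.
- manip.observe(): the state, without advancing time (a new reading comes with each control period).
- manip.get_image(name): name is "side" or "top"; returns (picture, depth): 420x560x3 uint8, blue, green, red; 420x560 float32, m along the optical axis (not along the pixel's ray), 0 where there is no reading.
- manip.camera_info(name): a dict with "intrinsics" (3x3 intrinsics, pixels), "rvec" (rotation vector, rad) and "tvec" (3), from world to camera coordinates, as OpenCV has them. Camera axes: x right, y down, z forward; pixel columns grow to the right and rows downward; lengths in m; the calibration is good to about 2 mm. A picture is of the moment at which its call begins. camera_info takes no time and is no camera call.
- manip.sign_off(): hands the job in; it is judged then, once.
The state is a dict: "t": time; "joint_positions": joint angles; "dq": joint speeds; "effort": joint torques, N m; "eef_pos": TCP position; "eef_rot": TCP orientation; "contact_force": force on the tool from outside, world axes, zero at the start; "moment": the same for the moment, N m; "grip_width": finger opening in m; "grasp_force": force on a finger pad.
Only numpy, scipy, OpenCV 4.12 (cv2) and the standard library are available. Lean on these libraries where they do the work, as an engineer would, in place of code of your own. Each camera call takes 0.05 s, during which the arm holds its last target. There are 200 camera calls.

## Task

Turn the white chip carrier in its dock until the red pointer on it faces the red mark on the dock rim; then, with its two blue side catches pinched together between the fingers, lift it up out of the dock. Finish while still holding it by the pinched catches, upright and still over the dock, with its underside 5 to 15 cm above the dock rim. Leave the other things on the worktop alone.

Things in the scene. Friction and masses are not known exactly. Their poses are not given: they have to be found in the camera images.
- dock: Reader dock, screwed down: round base 96 mm across, grey wall ring 88 mm across, black rim on top 24 to 30 mm above the worktop, undercut below. Round well 54 mm across at the rim, its floor 8 mm up. The rim has an 18 mm slot at the mark, a 24 mm one oppo the only way up for the carrier's key noses. Origin: centre of the base's underside, on the worktop; z up; the red mark is toward its -x.
- mark (a point): Red mark on top of the dock's rim, 39.5 mm from the dock's axis toward its -x, 31 mm above the worktop.
- carrier: White chip carrier, about 150 g: drum 51 mm across, 26 mm high, on it a neck 26 x 26 mm up to 56 mm, green board on top. Origin: centre of its underside, z up. It sits on the well's floor (8 mm above the worktop), about 1.5 mm side and 3 mm vertical play, and turns freely about z. At the start it is 0.5 to 1.2 rad counter-clockwise (from above) of the mark; facing the mark its yaw equals the dock's.
- pointer (a point): Red pointer on the carrier's drum top, 24.5 mm from its axis toward its -x, 27 mm above its underside. Below it an 8 mm wide key nose, under the rim, sticks 6 mm out of the drum, and a 14 mm wide one opposite; they pass up through the rim's slots only if the pointer is aimed at the mark within about 0.1 rad.
- tabs (a point): Point on the carrier's axis midway between its two blue catch tabs, 47 mm above its underside. The tabs are flat upright plates at its +y and -y sides, 24 mm wide (along its x), from 28 to 66 mm above its underside; outer faces 54 mm apart when free, 42 mm when fully pinched. Fingertips lower than 28 mm above the underside would strike the drum.
- catch_l (a joint): Sprung catch at the carrier's +y side: 0 = out (tooth hooked 4 mm under the dock rim), 0.006 m = pinched fully inward on its stop; clear of the rim from about 0.0045. Spring 3 N at 0, 6.6 N at 0.006; it goes out when let go. A grip of 20 to 60 N pinches both and holds the carrier to turn and lift.
- catch_r (a joint): The same catch at the carrier's -y side.
- ring_cup: Bystander: pale steel head-ring cup, 64 mm across, 58 mm high; origin at the centre of its underside.
- ring_cup_b: Bystander: pale steel head-ring cup, 64 mm across, 63 mm high; origin at the centre of its underside.
- wick_reel: Bystander: flat blue reel of wick, 55 x 51 x 13 mm; origin under its centre.
- flux_syringe: Bystander: amber syringe with a red tip, lying, 104 x 26 x 21 mm; origin under its centre.
- stick_blue: Bystander: blue memory stick, 48 x 18 x 10 mm; origin under its centre.
- tweezers: Bystander: steel tweezers, lying, 113 x 16 x 11 mm; origin under their centre.

How it is judged:
By the outcome, as a careful person would: the job done as asked, in the order asked, and still so for the second after the job is handed in, while the arm keeps its last pose, push and grip.
It also fails if it takes over 35 s, if anything falls off the work surface, if the arm or the gripper's body presses on something with over 40 N, if the wrist force passes 120 N, or if a joint passes its speed limit or range.

## Working session

There is one attempt and no reset: what is moved stays moved. The work goes in short steps, Python scripts to look and compute and a tool call to move; the robot and the scene stay as the last step left them, time stands still between calls to the robot, and variables do not carry over. Pictures are saved under pics/ and viewed, at most 11 in all, crops included, and the job is handed in when it is done.

Besides the shell and the picture viewer there is one more tool, called as name(argument=value, ...), one argument or row to a line, values as JSON. arm_command: Moves the arm, as the interface text tells. Shifts and turns lie within -1 to 1; 1 stands for 2.5 cm of shift or 0.1 rad of turn. Its arguments: {"type":"object","properties":{"linear":{"type":"array","items":{"type":"array","items":{"type":"number","minimum":-1,"maximum":1}}},"dr":{"type":"array","items":{"type":"array","items":{"type":"number","minimum":-1,"maximum":1}}},"gripper":{"type":"array","items":{"type":"number"}},"grip_force":{"type":"number"}},"required":["linear","dr","gripper"]}

```bash
ls; mkdir -p pics
cat > h.py <<'E'
import numpy as np, cv2
from plant import manip
def cam(n):
    c=manip.camera_info(n);K=np.array(c["intrinsics"],float);R,_=cv2.Rodrigues(np.array(c["rvec"],float));t=np.array(c["tvec"],float).ravel();return K,R,t
def ray(n,u,v):
    K,R,t=cam(n);d=R.T@np.linalg.solve(K,[u,v,1.]);return -R.T@t,d
def plane(n,u,v,z):
    o,d=ray(n,u,v);return o+d*(z-o[2])/d[2]
def pt(n,u,v,dep):
    o,d=ray(n,u,v);return o+d*dep
def proj(n,p):
    K,R,t=cam(n);q=K@(R@np.array(p,float)+t);return q[:2]/q[2]
def snap(n,f):
    im,d=manip.get_image(n);cv2.imwrite(f"pics/{f}.png",im);np.save(f"pics/{f}.npy",d);return im,d
E
python3 - <<'E'
from h import *
a,_=snap("top","t0");b,_=snap("side","s0")
for n in("top","side"):
    K,R,t=cam(n);print(n,K.tolist(),-R.T@t,R[2])
s=manip.observe();print(s["t"],s["eef_pos"],s["eef_rot"],s["grip_width"])
E
```

```text
pics
top [[493.6751448686679, 0.0, 275.5264099649283], [0.0, 493.6751448686679, 205.39742590306972], [0.0, 0.0, 1.0]] [-0.24632592  0.20271856  1.04895029] [ 0.62658877 -0.03591966 -0.77852186]
side [[437.40429311974447, 0.0, 282.5166279708333], [0.0, 437.40429311974447, 216.90919630999093], [0.0, 0.0, 1.0]] [-0.16450611  0.43202278  0.57619012] [ 0.78531519 -0.27214388 -0.55607352]
0.1 [ 0.21987625 -0.58455591  0.23060771] [-1.79918304e+02  6.00421885e-03  2.06123553e+01] 0.08533253337263336
```

View pics/t0.png

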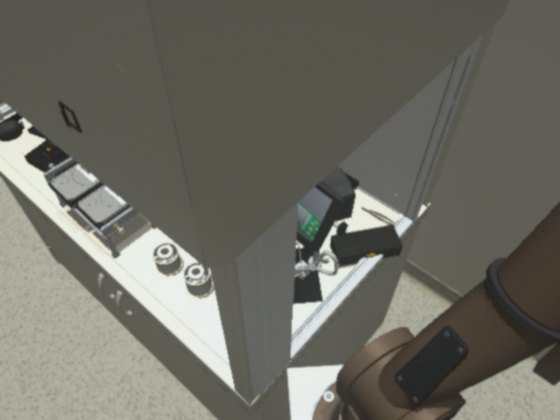

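View pics/s0.png

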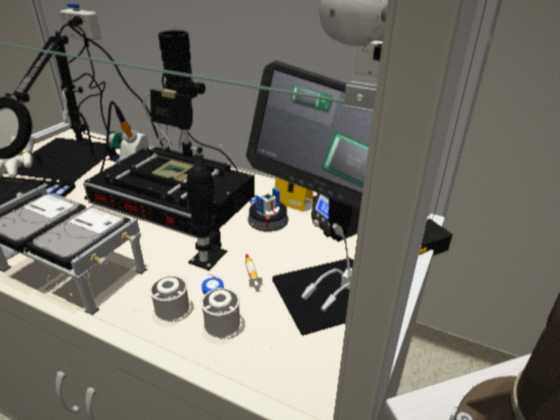

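The side view shows the dock with the white/blue carrier at about (267,208). The top view hides it behind the post and hood. I'll crop the side view and use depth.

Run:
```python
from h import *
b=cv2.imread("pics/s0.png");d=np.load("pics/s0.npy")
c=cv2.resize(b[160:260,200:320],None,fx=6,fy=6,interpolation=cv2.INTER_CUBIC);cv2.imwrite("pics/s0c.png",c)
for n,l in {"dock":(267,222),"monBL":(250,165),"monTop":(270,65),"monR":(360,195),"monlow":(330,180),"yellow":(292,195),"blackpost":(203,180),"scope":(175,60),"postR":(400,200),"boxR":(445,240),"rodleft":(100,55),"rodright":(340,95),"blkbox":(240,190),"cup":(221,297),"syr":(250,268),"mat":(310,290),"ppe":(320,205),"tweez":(330,290),"table_front":(150,320),"back":(240,150)}.items():
    u,v=l;print(n,pt("side",u,v,d[v,u]).round(3),d[v,u].round(3))
d2=np.load("pics/t0.npy")
for u,v in[(260,100),(400,80),(200,30),(250,350),(230,200),(320,50),(440,60),(290,350),(460,70),(100,100),(190,200)]:
    print("top",u,v,pt("top",u,v,d2[v,u]).round(3))
```

```text
dock [0.606 0.201 0.024] 0.975
monBL [0.89  0.164 0.022] 1.21
monTop [0.471 0.235 0.402] 0.649
monR [0.341 0.132 0.233] 0.67
monlow [0.374 0.168 0.248] 0.677
yellow [0.684 0.115 0.034] 1.054
blackpost [0.55  0.34  0.184] 0.804
scope [0.827 0.338 0.331] 0.941
postR [0.082 0.249 0.398] 0.343
boxR [ 0.417 -0.128  0.034] 0.911
rodleft [1.236 0.508 0.258] 1.256
rodright [0.392 0.155 0.374] 0.625
blkbox [0.701 0.238 0.061] 1.019
cup [0.377 0.352 0.052] 0.738
syr [0.475 0.276 0.017] 0.855
mat [0.364 0.195 0.034] 0.781
ppe [0.583 0.086 0.061] 0.968
tweez [0.374 0.15  0.012] 0.814
table_front [0.412 0.474 0.001] 0.761
back [0.913 0.185 0.06 ] 1.201
top 260 100 [0.114 0.196 0.757]
top 400 80 [ 0.314 -0.006  0.619]
top 200 30 [0.071 0.237 0.856]
top 250 350 [0.082 0.228 0.262]
top 230 200 [0.077 0.231 0.66 ]
top 320 50 [0.174 0.134 0.766]
top 440 60 [ 0.403 -0.095  0.586]
top 290 350 [0.158 0.151 0.07 ]
top 460 70 [ 0.514 -0.191  0.483]
top 100 100 [0.124 0.343 0.757]
top 190 200 [0.046 0.265 0.7  ]
```

View pics/s0c.png

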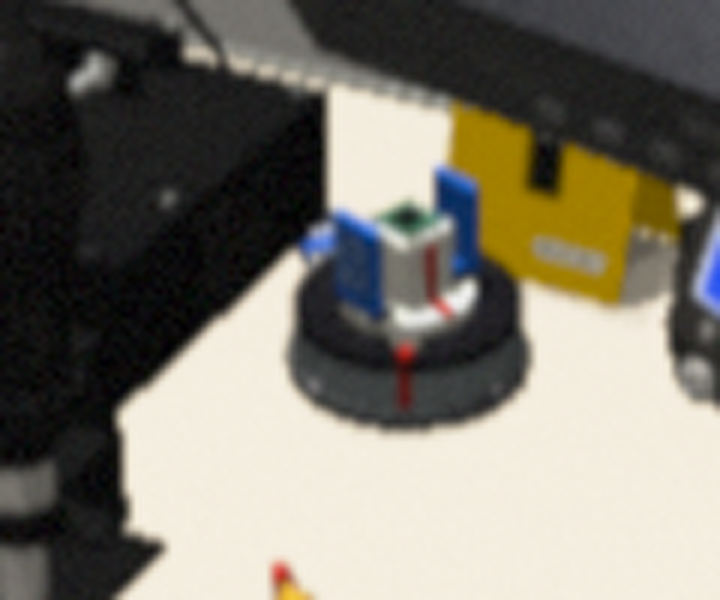

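The crop shows the dock mark at about (267,219) and the pointer near (274,210). The green board top is at about (268,196), with the blue tabs left and right of it. Next is an obstacle map from both depth images.

Run:
```python
from h import *
P=[]
for n,f in(("top","t0"),("side","s0")):
    d=np.load(f"pics/{f}.npy");K,R,t=cam(n);v,u=np.mgrid[0:420,0:560]
    m=(d>0);q=np.stack([u[m],v[m],np.ones(m.sum())]);p=((np.linalg.inv(K)@q)*d[m]).T
    P.append((p-t)@R)
np.save("pics/pc.npy",np.vstack(P))
# XY map : x up, y left ; range x -0.3..1.3, y -0.8..0.8
W=np.zeros((600,800,3),np.uint8)
def draw(ox,a,b,amin,bmax,s,c,w,p):
    col=cv2.applyColorMap((np.clip((c)/0.8,0,1)*255).astype(np.uint8).reshape(-1,1),cv2.COLORMAP_JET)[:,0]
    i=((a-amin)*s).astype(int)+ox;j=((bmax-b)*s).astype(int);k=(i>=ox)&(i<ox+w)&(j>=0)&(j<600)
    o=np.argsort(c[k]);W[j[k][o],i[k][o]]=col[k][o]
p=np.vstack(P);p=p[(p[:,2]>-0.05)]
draw(0,-p[:,1],p[:,0],-0.6,1.3,400,p[:,2],480,p)
# YZ slice x .2-.55 colored
s=p[(p[:,0]>0.12)&(p[:,0]<0.75)]
i=((0.6-s[:,1])*270).astype(int)+480;j=(300-s[:,2]*270).astype(int);k=(i>=480)&(i<800)&(j>=0)&(j<600)
col=cv2.applyColorMap((np.clip(s[:,0],0,1)*255).astype(np.uint8).reshape(-1,1),cv2.COLORMAP_JET)[:,0];W[j[k],i[k]]=col[k]
s=p[(p[:,1]>-0.3)&(p[:,1]<0.3)]
i=((s[:,0]+0.1)*270).astype(int)+480;j=(590-s[:,2]*270).astype(int);k=(i>=480)&(i<800)&(j>=305)&(j<600)
col=cv2.applyColorMap((np.clip(s[:,1]+.3,0,.6)/.6*255).astype(np.uint8).reshape(-1,1),cv2.COLORMAP_JET)[:,0];W[j[k],i[k]]=col[k]
for g in np.arange(-0.4,1.4,0.2):
    cv2.putText(W,f"{g:.1f}",(0,int((1.3-g)*400)),0,.35,(255,255,255),1)
    cv2.putText(W,f"{-g:.1f}",(int((g+.6)*400),595),0,.35,(255,255,255),1)
cv2.imwrite("pics/map.png",W)
```

```text
(no output)
```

View pics/map.png

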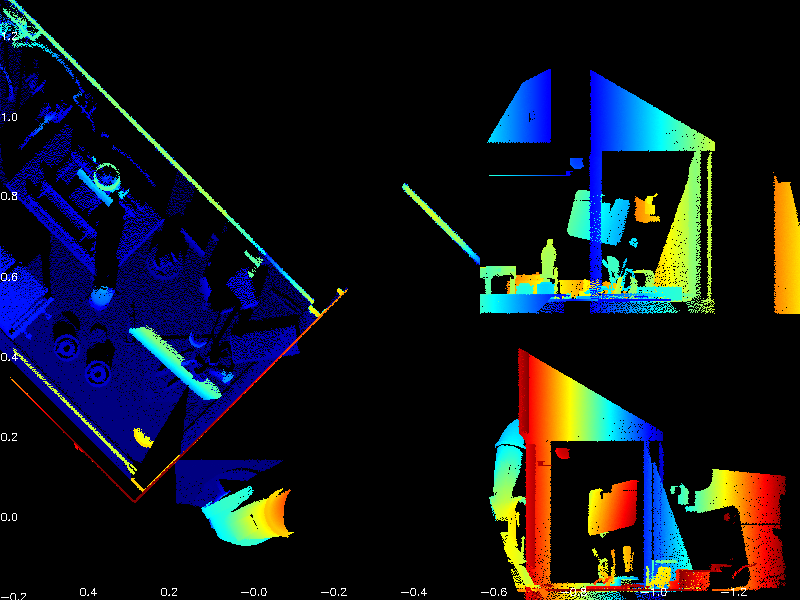

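The map shows a hood set at 45°. The robot-side opening lies along x+y≈0.31 under a lintel at z≈0.55. A panel/monitor hangs at about (0.31,0.07)–(0.47,0.27), z 0.2–0.42, and the dock is near (0.64,0.19). Next I'll measure the dock and carrier and the obstacle limits.

Run:
```python
from h import *
b=cv2.imread("pics/s0.png").astype(int);d=np.load("pics/s0.npy");n="side"
B,G,R=b[...,0],b[...,1],b[...,2]
v,u=np.mgrid[0:420,0:560]
box=(u>245)&(u<292)&(v>182)&(v<236)
K,Rm,t=cam(n)
P=((np.linalg.inv(K)@np.stack([u.ravel(),v.ravel(),np.ones(u.size)]))*d.ravel()).T
P=((P-t)@Rm).reshape(420,560,3)
red=box&(R>110)&(R>2*G)&(R>2*B)
for x,y in zip(u[red],v[red]):print((x,y),b[y,x],P[y,x].round(3))
blue=box&(B>90)&(B>1.6*R)&(B>1.25*G)
nl,lab,st,ce=cv2.connectedComponentsWithStats(blue.astype(np.uint8))
for i in range(1,nl):
    if st[i,4]>8:
        q=P[lab==i];print("blue",st[i],ce[i].round(1),np.median(q,0).round(4),q[:,2].min().round(3),q[:,2].max().round(3), np.percentile(q[:,0],[5,95]).round(3),np.percentile(q[:,1],[5,95]).round(3))
gr=box&(G>R+12)&(G>B+5);print("green",u[gr].mean(),v[gr].mean(),plane(n,u[gr].mean(),v[gr].mean(),.066).round(4),np.median(P[gr],0).round(4))
# rim circle from depth
dark=box&(b.max(2)<70)
q=P[dark&(P[...,2]>.026)&(P[...,2]<.036)&(abs(P[...,0]-.64)<.07)]
A=np.c_[2*q[:,:2],np.ones(len(q))];s=np.linalg.lstsq(A,(q[:,:2]**2).sum(1),rcond=None)[0];print("rim mean",len(q),q.mean(0),"fit",s[:2],np.sqrt(s[2]+s[:2]@s[:2]))
dk=(dark|(box&(b.max(2)<110)&(b.max(2)-b.min(2)<30)))
for y in range(192,234,2):
    r=np.where(dk[y])[0]
    if len(r):print(y,r.min(),r.max(),end="; ")
pc=np.load("pics/pc.npy")
# lintel lower edge & monitor extents
l=pc[(abs(pc[:,0]+pc[:,1]-.31)<.03)&(pc[:,2]>.3)&(pc[:,0]>.13)&(pc[:,0]<.5)]
print("\nlintel",np.percentile(l[:,2],[0,1,5]),(l[:,0]+l[:,1]).min(),(l[:,0]+l[:,1]).max())
for x in np.arange(.15,.5,.05):
    k=l[abs(l[:,0]-x)<.02];print(x,k[:,2].min().round(3) if len(k) else None)
m=pc[(pc[:,0]>.25)&(pc[:,0]<.6)&(pc[:,1]>-.15)&(pc[:,1]<.3)&(pc[:,2]>.1)&(pc[:,2]<.5)&(pc[:,0]+pc[:,1]>.36)]
for z in np.arange(.1,.5,.04):
    k=m[abs(m[:,2]-z)<.02];print(z.round(2),len(k),k[:,:2].min(0).round(3) if len(k) else 0,k[:,:2].max(0).round(3) if len(k) else 0)
```

```text
(np.int64(266), np.int64(218)) [ 50  54 133] [0.613 0.202 0.03 ]
(np.int64(267), np.int64(218)) [ 47  54 177] [0.611 0.2   0.032]
(np.int64(268), np.int64(218)) [ 57  63 148] [0.611 0.197 0.031]
(np.int64(267), np.int64(219)) [ 21  27 144] [0.608 0.201 0.031]
blue [273 188   6  18  70] [276.  195.6] [0.6533 0.1647 0.0616] 0.037 0.075 [0.647 0.664] [0.162 0.169]
blue [250 196  13  11  50] [257.2 199.5] [0.6393 0.2069 0.0663] 0.006 0.076 [0.628 0.733] [0.196 0.215]
blue [260 208   4   4   9] [262. 210.] [0.6283 0.2062 0.0444] 0.038 0.048 [0.625 0.632] [0.203 0.209]
green 267.6666666666667 196.1818181818182 [0.6458 0.1874 0.066 ] [0.6447 0.1876 0.0663]
rim mean 276 [0.62984433 0.19287891 0.03027325] fit [0.64342397 0.18852958] 0.036071613683174276
192 246 279; 194 246 279; 196 246 279; 198 246 279; 200 246 279; 202 246 274; 204 252 282; 206 251 284; 208 250 285; 210 250 286; 212 250 286; 214 249 286; 216 249 286; 218 249 287; 220 249 287; 222 249 286; 224 250 285; 226 252 283; 228 255 280; 230 260 275; 
lintel [0.30003068 0.33770482 0.45384501] 0.3056402847610748 0.3134283688303086
0.15 0.3
0.2 0.552
0.25 0.552
0.30000000000000004 0.552
0.3500000000000001 0.552
0.40000000000000013 0.552
0.45000000000000007 0.552
0.1 710 [ 0.338 -0.15 ] [0.6   0.127]
0.14 650 [ 0.316 -0.15 ] [0.6   0.147]
0.18 172 [ 0.35 -0.15] [0.6   0.127]
0.22 1577 [ 0.301 -0.15 ] [0.6   0.264]
0.26 3528 [ 0.302 -0.15 ] [0.6   0.276]
0.3 3863 [ 0.303 -0.15 ] [0.6   0.271]
0.34 3917 [ 0.304 -0.15 ] [0.6   0.262]
0.38 2435 [ 0.308 -0.15 ] [0.587 0.251]
0.42 186 [0.441 0.192] [0.487 0.24 ]
0.46 0 0 0
```

Run:
```python
from h import *
print("mark",plane("side",267.2,218.5,.031).round(4),"ptr",plane("side",274.0,210.8,.035).round(4))
c=np.array([.6445,.1885])
for yaw in(10,15,20,25,30):
    a=np.radians(yaw);p=c-.0245*np.array([np.cos(a),np.sin(a)]);print(yaw,proj("side",[*p,.035]).round(1),end=" ")
    for s in(1,-1):
        q=c+s*.0265*np.array([-np.sin(a),np.cos(a)]);print(proj("side",[*q,.073]).round(1),end=" ")
    print()
for yaw in(-14,-18,-22):
    a=np.radians(yaw);p=c-.0395*np.array([np.cos(a),np.sin(a)]);print(yaw,proj("side",[*p,.031]).round(1))
pc=np.load("pics/pc.npy");pc=pc[(pc[:,2]<.545)&(pc[:,2]>-.02)]
ys=np.arange(.4,-.36,-.05);print("x\\y  "+" ".join(f"{y:5.2f}" for y in ys))
for x in np.arange(.85,.05,-.05):
    r=[]
    for y in ys:
        k=pc[(abs(pc[:,0]-x)<.025)&(abs(pc[:,1]-y)<.025)];r.append(f"{k[:,2].max()*1000:5.0f}" if len(k)>2 else "    .")
    print(f"{x:.2f} "+" ".join(r))
n=pc[(np.hypot(pc[:,0]-c[0],pc[:,1]-c[1])<.12)&(np.hypot(pc[:,0]-c[0],pc[:,1]-c[1])>.05)&(pc[:,2]>.035)]
az=np.degrees(np.arctan2(n[:,1]-c[1],n[:,0]-c[0]))//20*20;r=np.hypot(n[:,0]-c[0],n[:,1]-c[1])
for a in np.unique(az):k=az==a;print(a,k.sum(),r[k].min().round(3),n[k,2].max().round(3))
```

```text
mark [0.6097 0.1998 0.031 ] ptr [0.6293 0.1776 0.035 ]
10 [272.4 213.3] [256.7 196.7] [277.8 191.1] 
15 [273.2 213.1] [257.2 197.2] [277.2 190.7] 
20 [274.  212.8] [257.8 197.6] [276.6 190.2] 
25 [274.7 212.4] [258.4 198. ] [276.  189.8] 
30 [275.4 212.1] [259.1 198.4] [275.3 189.5] 
-14 [268.4 219.2]
-18 [267.2 219.2]
-22 [265.9 219.2]
x\y   0.40  0.35  0.30  0.25  0.20  0.15  0.10  0.05  0.00 -0.05 -0.10 -0.15 -0.20 -0.25 -0.30 -0.35
0.85   263   381   381    87    66   438   440     .     .     .     .     .     .     .     .     .
0.80    94   365   282    96    70     4   442   445     .     .     .     .     .     .     .     .
0.75   103    94    93    95    73    66     .   447   385     .     .     .     .     .     .     .
0.70    94    95    72    73    71    67    64    31   368   365     .     .     .     .     .     .
0.65    92    93    72    72    76    77    60    51   376   394   243     .     .     .     .     .
0.60     3   225   118     9    36    33    84   107   385   385   315   390     .   523     .     .
0.55    93   226   190    12     4     4    83    86  
[... 488 characters left out ...]
 13   368   370    23     .     .     .     .     .     .     .
0.25   463   463     5   521     4    21    24    24     .     .     .     .     .     .     .     .
0.20    20   463   463   526   525    25    27     .     .     .     .     .     .     .     .     .
0.15     .    20   477   477   545   545     5     5    10     4     3     .     .     .     .     .
0.10     .     .   470   545   545     4    20    64   329   312   521     .     .     .     .     .
-140.0 51 0.106 0.067
-120.0 106 0.1 0.083
-100.0 13 0.109 0.052
-80.0 137 0.084 0.063
-60.0 131 0.08 0.067
-40.0 82 0.082 0.067
0.0 176 0.082 0.073
20.0 201 0.074 0.073
40.0 225 0.072 0.072
60.0 243 0.076 0.073
80.0 160 0.092 0.072
```

arm_command(
  linear=[
    [0, 0, 0.4],
    [0.5, 0, 0.4],
    [1, 0, 0],
    [1, 0.2, 0],
  ],
  dr=[
    [0, 0, 0],
    [0, 0, 0],
    [0, 0, 0],
    [0, 0, 0],
  ],
  gripper=[-1, -1, -1, -1],
)

```text
t: 0.6
eef_pos: [0.2816, -0.5664, 0.2102]
eef_rot: [-179.9, -0.0, 20.6]
contact_force: [0.7, 0.5, -0.4]
grip_width: 0.0854
grasp_force: 0.0
```

```bash
cat > rec.py <<'E'
from h import *
import json
s=manip.observe();r={k:np.array(v).tolist() for k,v in s.items()};open("log.jsonl","a").write(json.dumps(r)+"\n")
print(np.round(r["joint_positions"],1),np.round(r["eef_pos"],4),np.round(r["eef_rot"],1),np.round(r["contact_force"],1))
E
python3 rec.py
```

```text
[ 58.3  26.6   0.6  90.5  -0.3  63.  -10.3] [ 0.2816 -0.5664  0.2102] [-179.9   -0.    20.6] [ 0.7  0.5 -0.4]
```

arm_command(
  linear=[
    [0.8, -1, 0.1],
    [0.8, -1, 0.1],
    [0.8, -1, 0.1],
    [0.8, -1, 0.1],
    [0.8, -1, 0.1],
    [0.8, -1, 0.1],
  ],
  dr=[
    [0, 0, 0],
    [0, 0, 0],
    [0, 0, 0],
    [0, 0, 0],
    [0, 0, 0],
    [0, 0, 0],
  ],
  gripper=[-1, -1, -1, -1, -1, -1],
)

```text
t: 1.35
eef_pos: [0.3406, -0.3831, 0.1955]
eef_rot: [-180.0, -0.0, 20.7]
contact_force: [1.0, -0.1, 1.3]
grip_width: 0.0853
grasp_force: 0.0
```

```bash
python3 rec.py
```

```text
[ 44.9  16.8  -3.1 108.1   1.1  55.2 -28.1] [ 0.3406 -0.3831  0.1955] [-180.    -0.    20.7] [ 1.  -0.1  1.3]
```

arm_command(
  linear=[
    [0.8, -1, 0.1],
    [0.8, -1, 0.1],
    [0.8, -1, 0.1],
  ],
  dr=[
    [0, 0, 0],
    [0, 0, 0],
    [0, 0, 0],
  ],
  gripper=[-1, -1, -1],
)

```text
t: 1.72
eef_pos: [0.3701, -0.2917, 0.1881]
eef_rot: [-180.0, 0.0, 20.7]
contact_force: [0.2, 0.2, -0.6]
grip_width: 0.0855
grasp_force: 0.0
```

```bash
python3 rec.py
```

```text
[ 36.8  13.7  -6.1 113.7   1.8  52.7 -39.5] [ 0.3701 -0.2917  0.1881] [-180.     0.    20.7] [ 0.2  0.2 -0.6]
```

```bash
cat > kin.py <<'E'
import numpy as np,json
from scipy.spatial.transform import Rotation as Ro
from scipy.optimize import least_squares
def fk(x,q):
    h,L1,a,a2,L2,a7,Lt,c,c7,ox=x;q=np.radians(q);s=-1
    Z=lambda t:Ro.from_euler("z",t);Y=lambda t:Ro.from_euler("y",t)
    R=Z(s*q[0]+c);p=np.array([0,0,h])+R.apply([ox,0,0]);sh=p.copy();R=R*Y(q[1])*Z(s*q[2]);p=p+R.apply([a,0,L1]);el=p.copy()
    R=R*Y(q[3]);p=p+R.apply([a2,0,0]);R=R*Z(s*q[4]);p=p+R.apply([0,0,L2]);wr=p.copy()
    R=R*Y(q[5]);p=p+R.apply([a7,0,0]);w2=p.copy();R=R*Z(s*q[6]+c7);p=p+R.apply([0,0,Lt]);return p,R,[sh,el,wr,w2,p]
def data():
    D=[json.loads(l) for l in open("log.jsonl")]
    Q=[([63.507,24.895,1.432,90.138,-.665,64.973,-4.303],[.22,-.585,.231],[180,0,20.6])]+[(d["joint_positions"],d["eef_pos"],d["eef_rot"]) for d in D]
    return Q
def fit():
    D=data()
    x0=np.array([.3,.4,0,0,.4,0,.3,0,0,0])
    def f(x):
        r=[]
        for q,p,e in D:
            P,R,_=fk(x,q);r+=list((P-p)*100);r+=list((R.inv()*Ro.from_euler("xyz",e,degrees=True)).as_rotvec()*10)
        r+=list((x-x0)[[0,1,2,3,4,5,6,9]]*.02)
        return np.array(r)
    best=min((least_squares(f,x0+np.r_[np.zeros(7),c,c7,0]) for c in(-2,0,2,3) for c7 in(-2,0,2,3)),key=lambda s:s.cost)
    return best
if __name__=="__main__":
    b=fit();print(b.cost,b.x.round(4))
    for q,p,e in data():P,R,k=fk(b.x,q);print((P-p).round(4),np.round(k,3).tolist())
E
python3 kin.py
```

```text
0.01945049249058621 [ 3.5469  0.6322 -0.0268 -0.0615  0.3929  0.071   3.7902 -0.0909 -4.8033
  0.0719]
[0.0001 0.0001 0.0001] [[0.026, -0.067, 3.547], [0.115, -0.292, 4.132], [0.244, -0.652, 4.021], [0.22, -0.585, 4.021], [0.22, -0.585, 0.231]]
[-0.0005 -0.0004 -0.0001] [[0.032, -0.064, 3.547], [0.148, -0.296, 4.124], [0.312, -0.637, 4.0], [0.282, -0.573, 4.0], [0.281, -0.567, 0.21]]
[0.0008 0.001  0.0003] [[0.046, -0.055, 3.547], [0.145, -0.176, 4.16], [0.391, -0.436, 3.986], [0.342, -0.385, 3.986], [0.341, -0.382, 0.196]]
[-0.0003 -0.0007 -0.0003] [[0.053, -0.048, 3.547], [0.144, -0.133, 4.167], [0.429, -0.336, 3.978], [0.371, -0.295, 3.978], [0.37, -0.292, 0.188]]
```

arm_command(
  linear=[
    [0, 0, 0],
    [0, 0, 0],
    [0, 0, 0],
  ],
  dr=[
    [1, 1, 0],
    [1, 1, 0],
    [1, 1, 0],
  ],
  gripper=[-1, -1, -1],
)

```text
t: 2.1
eef_pos: [0.3705, -0.2929, 0.1889]
eef_rot: [-162.1, -17.2, 18.0]
contact_force: [-0.9, -0.1, 0.2]
grip_width: 0.0854
grasp_force: 0.0
```

```bash
python3 rec.py; python3 kin.py
```

```text
[ 55.1  21.1  -8.3 108.3 -22.2  62.6  -9.8] [ 0.3705 -0.2929  0.1889] [-162.1  -17.2   18. ] [-0.9 -0.1  0.2]
0.2353466703262818 [ 0.3278  0.5252 -0.1018  0.0625  0.3376 -0.0894  0.42   -0.0889  7.7667
  0.1275]
[ 0.0003  0.0001 -0.0034] [[0.047, -0.119, 0.328], [0.096, -0.238, 0.847], [0.19, -0.501, 0.648], [0.22, -0.585, 0.648], [0.22, -0.585, 0.228]]
[-0.0016 -0.001   0.0033] [[0.057, -0.114, 0.328], [0.123, -0.243, 0.843], [0.241, -0.488, 0.634], [0.28, -0.568, 0.633], [0.28, -0.567, 0.214]]
[0.0009 0.0022 0.0002] [[0.082, -0.098, 0.328], [0.113, -0.143, 0.86], [0.28, -0.316, 0.616], [0.342, -0.381, 0.616], [0.342, -0.381, 0.196]]
[ 0.0003 -0.0001 -0.0006] [[0.095, -0.085, 0.328], [0.107, -0.111, 0.862], [0.297, -0.241, 0.608], [0.371, -0.292, 0.607], [0.37, -0.292, 0.187]]
[ 0.0005 -0.0004  0.0006] [[0.063, -0.111, 0.328], [0.098, -0.201, 0.854], [0.244, -0.369, 0.593], [0.285, -0.445, 0.571], [0.371, -0.293, 0.189]]
```

arm_command(
  linear=[
    [0, 0, 0],
    [0, 0, 0],
    [0, 0, 0],
  ],
  dr=[
    [-1, -1, 0],
    [-1, -1, 0],
    [-1, -1, 0],
  ],
  gripper=[-1, -1, -1],
)

```text
t: 2.48
eef_pos: [0.37, -0.2934, 0.1885]
eef_rot: [179.8, 0.1, 20.6]
contact_force: [0.1, -0.1, -1.0]
grip_width: 0.0856
grasp_force: 0.0
```

```bash
python3 rec.py; python3 kin.py
```

```text
[ 36.   13.6  -5.  113.8   1.8  52.6 -39.4] [ 0.37   -0.2934  0.1885] [1.798e+02 1.000e-01 2.060e+01] [ 0.1 -0.1 -1. ]
0.2512923155677905 [ 0.3212  0.5294 -0.1068  0.0598  0.3302 -0.094   0.4251 -0.0892 -4.8002
  0.131 ]
[ 0.0002  0.0002 -0.0036] [[0.048, -0.122, 0.321], [0.096, -0.238, 0.846], [0.188, -0.496, 0.652], [0.22, -0.585, 0.652], [0.22, -0.585, 0.227]]
[-0.0016 -0.0012  0.0034] [[0.059, -0.117, 0.321], [0.123, -0.243, 0.842], [0.239, -0.484, 0.639], [0.28, -0.568, 0.639], [0.28, -0.568, 0.214]]
[0.0006 0.0019 0.0004] [[0.084, -0.1, 0.321], [0.112, -0.143, 0.859], [0.276, -0.313, 0.621], [0.341, -0.382, 0.621], [0.341, -0.381, 0.196]]
[-0.0001 -0.0007 -0.0004] [[0.097, -0.088, 0.321], [0.107, -0.111, 0.861], [0.293, -0.239, 0.613], [0.37, -0.293, 0.613], [0.37, -0.292, 0.188]]
[ 0.0004 -0.0004  0.0007] [[0.065, -0.114, 0.321], [0.097, -0.201, 0.853], [0.241, -0.366, 0.599], [0.284, -0.447, 0.576], [0.371, -0.293, 0.19]]
[ 0.0008  0.0011 -0.0005] [[0.099, -0.086, 0.321], [0.109, -0.107, 0.861], [0.294, -0.237, 0.613], [0.371, -0.291, 0.613], [0.371, -0.292, 0.188]]
```

Run:
```python
from h import *
a,d=snap("top","t1");b,e=snap("side","s1")
cv2.imwrite("pics/both.png",np.hstack([cv2.resize(a,(400,300)),cv2.resize(b,(400,300))]))
for n,D in(("top",d),("side",e)):
    print(n)
    for v in range(60,420,30):
        print(v,[tuple((pt(n,u,v,D[v,u])*100).round().astype(int)) for u in range(330,560,40)])
```

```text
top
60 [(np.int64(19), np.int64(12), np.int64(75)), (np.int64(25), np.int64(6), np.int64(70)), (np.int64(33), np.int64(-2), np.int64(64)), (np.int64(44), np.int64(-13), np.int64(56)), (np.int64(82), np.int64(-42), np.int64(28)), (np.int64(76), np.int64(-49), np.int64(32))]
90 [(np.int64(19), np.int64(12), np.int64(70)), (np.int64(26), np.int64(5), np.int64(65)), (np.int64(34), np.int64(-3), np.int64(58)), (np.int64(52), np.int64(-19), np.int64(43)), (np.int64(81), np.int64(-44), np.int64(20)), (np.int64(33), np.int64(-22), np.int64(58))]
120 [(np.int64(20), np.int64(11), np.int64(66)), (np.int64(27), np.int64(4), np.int64(59)), (np.int64(58), np.int64(-15), np.int64(30)), (np.int64(51), np.int64(-21), np.int64(36)), (np.int64(78), np.int64(-46), np.int64(11)), (np.int64(6), np.int64(-3), np.int64(77))]
150 [(np.int64(20), np.int64(11), np.int64(60)), (np.int64(64), np.int64(-9), np.int64(16)), (np.int64(57), np.int64(-16), np.int64(22)), (np.int64(83), np.int64(-41), np.int64(-5)), (np.int64(76), np.int64(-49), np.int64(1)), (np.int64(6), np.int64(-4), np.int64(73))]
180 [(np.int64(5
[... 4684 characters left out ...]
.int64(-13), np.int64(-28)), (np.int64(70), np.int64(-54), np.int64(-69)), (np.int64(61), np.int64(-63), np.int64(-62)), (np.int64(53), np.int64(-71), np.int64(-57))]
360 [(np.int64(24), np.int64(21), np.int64(0)), (np.int64(8), np.int64(25), np.int64(21)), (np.int64(70), np.int64(-39), np.int64(-80)), (np.int64(65), np.int64(-54), np.int64(-80)), (np.int64(59), np.int64(-65), np.int64(-76)), (np.int64(5), np.int64(5), np.int64(16))]
390 [(np.int64(19), np.int64(23), np.int64(0)), (np.int64(8), np.int64(25), np.int64(16)), (np.int64(59), np.int64(-32), np.int64(-80)), (np.int64(13), np.int64(6), np.int64(0)), (np.int64(11), np.int64(1), np.int64(1)), (np.int64(3), np.int64(7), np.int64(15))]
```

View pics/both.png

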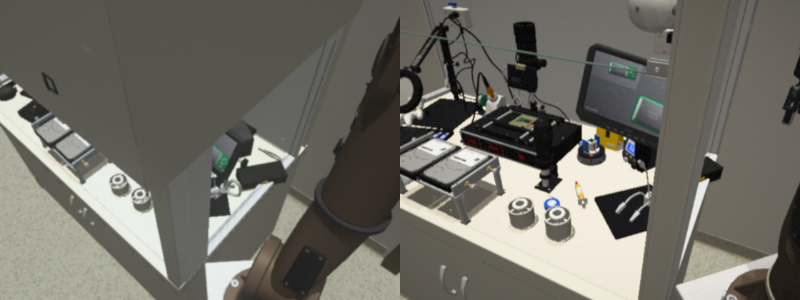

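The pictures show the upper arm rising from the base outside the hood to an elbow at z≈0.85. The lintel therefore matters, and the kinematic model needs tightening.

```bash
cat > kin.py <<'E'
import numpy as np,json,itertools
from scipy.spatial.transform import Rotation as Ro
from scipy.optimize import least_squares
Z=lambda t:Ro.from_euler("z",t);Y=lambda t:Ro.from_euler("y",t)
N=["h","L1","a","a2","L2","a7","Lt","c","c7","ox"]
def fk(x,q,s=(-1,-1,-1,-1)):
    h,L1,a,a2,L2,a7,Lt,c,c7,ox=x;q=np.radians(q)
    R=Z(s[0]*q[0]+c);p=np.array([0,0,h])+R.apply([ox,0,0]);sh=p.copy();R=R*Y(q[1])*Z(s[1]*q[2]);p=p+R.apply([a,0,L1]);el=p.copy()
    R=R*Y(q[3]);p=p+R.apply([a2,0,0]);R=R*Z(s[2]*q[4]);p=p+R.apply([0,0,L2]);wr=p.copy()
    R=R*Y(q[5]);p=p+R.apply([a7,0,0]);w2=p.copy();R=R*Z(s[3]*q[6]+c7);p=p+R.apply([0,0,Lt]);return p,R,[sh,el,wr,w2,p]
def data():
    D=[json.loads(l) for l in open("log.jsonl")]
    return [([63.507,24.895,1.432,90.138,-.665,64.973,-4.303],[.22,-.585,.231],[180,0,20.6])]+[(d["joint_positions"],d["eef_pos"],d["eef_rot"]) for d in D]
def fit(s,fixed={}):
    D=data();x0=np.array([.3,.45,0,0,.4,0.,.3,0,1.5,0]);fr=[i for i,n in enumerate(N) if n not in fixed]
    def full(y):
        x=x0.copy();x[fr]=y
        for k,v in fixed.items():x[N.index(k)]=v
        return x
    def f(y):
        x=full(y);r=[]
        for q,p,e in D:
            P,R,_=fk(x,q,s);r+=list((P-p)*100);r+=list((R.inv()*Ro.from_euler("xyz",e,degrees=True)).as_rotvec()*30)
        return np.array(r+list((x-x0)[[0,1,2,3,4,5,6,9]]*.02))
    b=min((least_squares(f,x0[fr]+np.array([dc if N[i]=="c" else d7 if N[i]=="c7" else 0 for i in fr])) for dc in(0,2) for d7 in(0,3)),key=lambda t:t.cost)
    return b.cost,full(b.x)
if __name__=="__main__":
    for s in itertools.product((-1,1),repeat=2):
        S=(-1,s[0],s[1],-1)
        for fx in({},{"ox":0},{"ox":0,"a":0,"a2":0}):
            c,x=fit(S,fx);print(S,fx,round(c,4),x.round(3))
E
python3 kin.py
```

```text
(-1, -1, -1, -1) {} 0.8157 [ 0.318  0.53  -0.11   0.059  0.327 -0.095  0.426 -0.088  1.484  0.134]
(-1, -1, -1, -1) {'ox': 0} 2.9001 [ 2.410e-01  5.850e-01 -4.200e-02  1.000e-03  3.860e-01 -6.600e-02
  3.960e-01 -9.600e-02  1.476e+00  0.000e+00]
(-1, -1, -1, -1) {'ox': 0, 'a': 0, 'a2': 0} 3.3277 [ 0.255  0.567  0.     0.     0.419 -0.003  0.363 -0.096  1.476  0.   ]
(-1, -1, 1, -1) {} 266.2686 [ 1.149 -0.212  0.153  0.783  0.753  0.09  -0.364 -0.094  1.523  0.339]
(-1, -1, 1, -1) {'ox': 0} 276.3062 [ 0.935 -0.011  0.281  0.569  0.842  0.129 -0.301 -0.112  1.504  0.   ]
(-1, -1, 1, -1) {'ox': 0, 'a': 0, 'a2': 0} 331.6416 [-0.167  0.424  0.     0.     0.438 -0.02  -0.212 -0.078  1.538  0.   ]
(-1, 1, -1, -1) {} 50.2992 [ 0.404  0.403 -0.616  0.307 -0.163 -0.436  0.611 -0.089  1.368  0.854]
(-1, 1, -1, -1) {'ox': 0} 109.04 [-0.227  0.932 -0.28  -0.274  0.061 -0.297  0.732 -0.037  1.42   0.   ]
(-1, 1, -1, -1) {'ox': 0, 'a': 0, 'a2': 0} 124.9445 [ 0.361  0.665  0.     0.     0.368 -0.012  0.588 -0.025  1.432  0.   ]
(-1, 1, 1, -1) {} 179.9903 [-0.831  0.328  0.277 -1.172 -0.053  0.279  0.201  3.055  4.581 -1.209]
(-1, 1, 1, -1) {'ox': 0} 440.9368 [ 0.344  0.19   0.146  0.462  0.66  -0.013 -0.48  -0.018  1.479  0.   ]
(-1, 1, 1, -1) {'ox': 0, 'a': 0, 'a2': 0} 464.8656 [-0.431  0.566  0.     0.     0.373 -0.017 -0.31  -0.019  1.479  0.   ]
```

```bash
cat > study.py <<'E'
from kin import *
S=(-1,-1,-1,-1)
LO=np.array([-149.89,-25.12,-72.63,4.76,-75.54,6.69,-157.13]);HI=np.array([149.89,119.58,75.52,147.25,255.54,114.76,157.13])
def ik(x,p,R,q0,w=1e-4,qp=None):
    f=lambda q:np.r_[(fk(x,q,S)[0]-p)*10,(R.inv()*fk(x,q,S)[1]).as_rotvec()*3]
    return least_squares(f,np.clip(q0,LO+.1,HI-.1),bounds=(LO,HI),max_nfev=60)
def clear(k):
    k=np.array(k);pts=np.vstack([[0,0,0],k[0],k[1],k[2],k[3],k[4]]);z=[];P=[]
    for a,b in zip(pts[:-1],pts[1:]):P.append(a+(b-a)*np.linspace(0,1,40)[:,None])
    P=np.vstack(P);u=P[:,0]+P[:,1];v=P[:,0]-P[:,1]
    cr=P[abs(u-.31)<.02];ins=P[u>.31]
    mon=ins[(u[u>.31]<.78)&(ins[:,2]>.15)&(ins[:,2]<.46)]
    return cr[:,2].max() if len(cr) else np.nan,((.72-(ins[:,0]-ins[:,1])).min()/1.414),((mon[:,0]-mon[:,1]).min()-.26)/1.414 if len(mon) else 9,P[:,2].max()
if __name__=="__main__":
    rng=np.random.default_rng(0)
    for nm,fx in(("A",{}),("C",{"ox":0,"a":0,"a2":0})):
        c,x=fit(S,fx);np.save(f"x{nm}.npy",x)
        for yaw in(21,201):
            R=Ro.from_euler("xyz",[180,0,yaw],degrees=True);out=[]
            for _ in range(60):
                r=ik(x,np.array([.6445,.1885,.045]),R,LO+(HI-LO)*rng.random(7))
                if r.cost<1e-6:
                    k=fk(x,r.x,S)[2];cl=clear(k);out.append((cl[0],cl,k[1],r.x))
            out.sort(key=lambda o:o[0]);print(nm,yaw,len(out))
            for o in out[:40:3]:print(np.round(o[1],2),"el",o[2].round(2),"q",o[3].round(0))
E
time python3 study.py
```

```text
A 21 16
[ 0.37  0.19 -0.23  0.57] el [0.36 0.49 0.57] q [-48.  65.  75.  89. -64.  77. -34.]
[ 0.42  0.19 -0.16  0.72] el [0.37 0.33 0.72] q [-39.  51.  38.  95. -39.  49. -54.]
[0.48 0.19 9.   0.77] el [0.39 0.19 0.77] q [-28.  46.  13.  98. -15.  38. -76.]
[0.52 0.19 9.   0.77] el [0.41 0.12 0.77] q [-22.  45.   0.  99.  -1.  36. -90.]
[0.54 0.19 9.   0.77] el [0.43 0.06 0.77] q [ -16.   45.  -10.   99.   12.   37. -101.]
[0.57 0.18 9.   0.75] el [ 0.46 -0.01  0.75] q [  -9.   47.  -23.   97.   26.   41. -115.]
A 201 20
[ 0.4   0.19 -0.19  0.66] el [0.36 0.42 0.66] q [-45.  57.  56.  92. -52.  61. 138.]
[0.52 0.19 9.   0.77] el [0.42 0.11 0.77] q [-20.  45.  -2.  99.   3.  36.  87.]
[0.54 0.19 9.   0.77] el [0.43 0.08 0.77] q [-17.  45.  -8.  99.   9.  37.  81.]
[0.55 0.19 9.   0.77] el [0.44 0.06 0.77] q [-15.  46. -12.  98.  14.  37.  77.]
[0.57 0.19 9.   0.76] el [0.45 0.01 0.76] q [-11.  47. -20.  97.  23.  40.  68.]
[0.6  0.12 9.   0.73] el [ 0.48 -0.07  0.73] q [ -5.  50. -35.  95.  37.  47.  56.]
[0.61 0.05 9.   0.68] el [ 0.51 -0.14  0.68] q [  1.  55. -50.  93.  49.  57.  
[... 284 characters left out ...]
 el [0.37 0.02 0.68] q [  -8.   41.  -22.   93.   19.   49. -107.]
C 201 19
[0.5  0.19 0.09 0.67] el [0.31 0.23 0.67] q [-42.  43.  33.  93. -28.  52. 113.]
[0.54 0.19 0.1  0.69] el [0.33 0.16 0.69] q [-31.  40.  14.  93. -12.  48. 100.]
[0.58 0.1  0.15 0.58] el [ 0.44 -0.14  0.58] q [ 12.  55. -62.  93.  52.  65.  48.]
[0.61 0.13 0.15 0.61] el [ 0.43 -0.11  0.61] q [  9.  51. -55.  93.  47.  61.  51.]
[0.62 0.19 0.13 0.67] el [ 0.38 -0.01  0.67] q [ -5.  42. -28.  93.  24.  51.  69.]
[0.62 0.19 0.13 0.67] el [ 0.39 -0.02  0.67] q [ -2.  43. -33.  93.  28.  52.  66.]
[0.63 0.19 0.14 0.66] el [ 0.4  -0.04  0.66] q [  1.  45. -37.  93.  32.  53.  63.]
real	0m16.624s
user	0m17.184s
sys	0m0.032s
```

Run:
```python
from kin import *
from h import *
x=np.load("xA.npy")
for q,p,e in data():
    P,R,_=fk(x,q);print(np.degrees((R.inv()*Ro.from_euler("xyz",e,degrees=True)).as_rotvec()).round(2),((P-p)*1000).round(1))
print(manip.observe()["joint_positions"]);manip.get_image("top");print(manip.observe()["joint_positions"])
pc=np.load("pics/pc.npy")
k=pc[(pc[:,2]>.43)&(pc[:,2]<.56)&(pc[:,0]+pc[:,1]>.33)&(pc[:,0]<.5)&(pc[:,1]<.4)&(pc[:,1]>-.1)]
kk,c=np.unique((k/.03).round().astype(int),axis=0,return_counts=True)
for a,n in zip(kk,c):
    if n>3:print((a*.03).round(2),n,end=" ")
d=np.load("pics/s0.npy")
print()
for u,v in[(340,10),(355,15),(380,15),(370,35),(378,60),(365,50),(360,95),(375,100),(350,28)]:print((u,v),pt("side",u,v,d[v,u]).round(3))
```

```text
[ 0.    0.   -0.07] [ 0.9  0.6 -3.7]
[ 0.   -0.01 -0.08] [-0.9 -0.9  3.4]
[ 0.   -0.   -0.08] [0.9 2.1 0.4]
[-0.   -0.   -0.08] [-0.  -0.6 -0.4]
[ 1.55 -1.41  0.38] [ 0.3 -0.4  0.8]
[-0.01  0.02 -0.08] [ 1.   1.3 -0.5]
[ 35.72004403  13.58123855  -5.24260484 113.78198746   1.6384407
  52.64189025 -39.28640811]
[ 35.92441444  13.63608035  -5.11730986 113.73370013   1.42148676
  52.70922418 -38.94427828]
[0.09 0.24 0.42] 74 [0.09 0.24 0.45] 470 [0.09 0.24 0.48] 557 [0.09 0.24 0.51] 652 [0.09 0.24 0.54] 344 [0.09 0.27 0.42] 208 [0.09 0.27 0.45] 1360 [0.09 0.27 0.48] 1577 [0.09 0.27 0.51] 1802 [0.09 0.27 0.54] 889 [0.12 0.27 0.45] 209 [0.12 0.27 0.48] 563 [0.15 0.27 0.45] 37 [0.15 0.27 0.48] 26 [0.15 0.3  0.45] 108 [0.18 0.21 0.48] 5 [0.18 0.21 0.51] 107 [0.18 0.24 0.48] 20 [0.18 0.24 0.51] 1200 [0.18 0.24 0.54] 33 [0.18 0.3  0.45] 43 [0.18 0.33 0.45] 95 [0.21 0.21 0.48] 5 [0.21 0.21 0.51] 5 [0.21 0.24 0.48] 233 [0.21 0.24 0.51] 280 [0.21 0.27 0.48] 8 [0.21 0.27 0.51] 699 [0.21 0.33 0.45] 41 [0.21 0.36 0.45] 77 [0.24 0.24 0.48] 5 [0.24 0.27 0.51] 29 [0.24 0.36 0.45] 37 [0.24 0.39 0.45] 71 [0.27 0.39 0.45] 14 
(340, 10) [0.199 0.258 0.517]
(355, 15) [0.191 0.247 0.514]
(380, 15) [0.185 0.227 0.514]
(370, 35) [0.191 0.231 0.498]
(378, 60) [ 0.61  -0.029  0.358]
(365, 50) [ 0.657 -0.024  0.367]
(360, 95) [0.123 0.273 0.471]
(375, 100) [0.102 0.272 0.474]
(350, 28) [0.193 0.25  0.504]
```

arm_command(
  linear=[
    [0, 0, 0],
    [0, 0, 0],
    [0, 0, 0],
    [0, 0, 0],
  ],
  dr=[
    [-0.9, 0.4, 0],
    [-0.9, 0.4, 0],
    [-0.9, 0.4, 0],
    [0, 0, 0],
  ],
  gripper=[-1, -1, -1, -1],
)

```text
t: 3.12
eef_pos: [0.3674, -0.2933, 0.1879]
eef_rot: [164.6, -6.7, 21.5]
contact_force: [-0.6, -0.5, 0.5]
grip_width: 0.0854
grasp_force: 0.0
```

```bash
python3 rec.py
```

```text
[ 32.9   5.1  -5.  127.5  10.3  31.9 -49.5] [ 0.3674 -0.2933  0.1879] [164.6  -6.7  21.5] [-0.6 -0.5  0.5]
```

arm_command(
  linear=[
    [0, 0, 0],
    [0, 0, 0],
    [0, 0, 0],
    [0, 0, 0],
  ],
  dr=[
    [0.9, -0.4, 0],
    [0.9, -0.4, 0],
    [0.9, -0.4, 0],
    [0, 0, 0],
  ],
  gripper=[-1, -1, -1, -1],
)

```text
t: 3.62
eef_pos: [0.3708, -0.2954, 0.1885]
eef_rot: [-179.9, -0.0, 20.5]
contact_force: [-0.9, -0.2, -0.7]
grip_width: 0.0853
grasp_force: 0.0
```

arm_command(
  linear=[
    [0, 0, 0],
    [0, 0, 0],
    [0, 0, 0],
    [0, 0, 0],
    [0, 0, 0],
    [0, 0, 0],
  ],
  dr=[
    [0.4, 0.9, 0],
    [0.4, 0.9, 0],
    [0.4, 0.9, 0],
    [0.4, 0.9, 0],
    [0.4, 0.9, 0],
    [0, 0, 0],
  ],
  gripper=[-1, -1, -1, -1, -1, -1],
)

```text
t: 4.38
eef_pos: [0.3679, -0.2951, 0.1879]
eef_rot: [-167.6, -25.6, 17.5]
contact_force: [0.7, -0.6, 0.3]
grip_width: 0.0855
grasp_force: 0.0
```

```bash
python3 rec.py
cat > fit2.py <<'E'
from kin import *
def fkd(y,q):
    d2,d4=y[10:12];q=np.array(q,float)+[0,d2,0,d4,0,-d2-d4+y[12],0];return fk(y[:10],q)
def fit2(fixox=True):
    D=data();y0=np.r_[.3,.45,0,0,.4,0.,.3,-.09,1.48,0,0,0,0]
    def f(y):
        r=[]
        for q,p,e in D:
            P,R,_=fkd(y,q);r+=list((P-p)*300);r+=list((R.inv()*Ro.from_euler("xyz",e,degrees=True)).as_rotvec()*100)
        return np.array(r+list((y-y0)[[0,1,2,3,4,5,6]]*1)+[y[9]*(1000 if fixox else 1)]+list(y[10:13]*.02))
    return least_squares(f,y0)
if __name__=="__main__":
  for fo in(True,False):
    b=fit2(fo);print(b.cost.round(3),b.x.round(3));np.save(f"y{int(fo)}.npy",b.x)
    for q,p,e in data():
        P,R,k=fkd(b.x,q);print(np.degrees((R.inv()*Ro.from_euler("xyz",e,degrees=True)).as_rotvec()).round(2),((P-p)*1000).round(1),k[1].round(3),k[3].round(3))
E
python3 fit2.py
```

```text
[ 60.2  18.   -8.7 115.1 -31.6  54.8   2.4] [ 0.3679 -0.2951  0.1879] [-167.6  -25.6   17.5] [ 0.7 -0.6  0.3]
50.401 [ 0.443  0.461  0.092  0.076  0.488  0.01   0.337 -0.099  1.475  0.
 -6.413  7.384  0.484]
[-0.48 -0.15 -0.24] [-9.8 -4.8  0.8] [ 0.081 -0.22   0.851] [ 0.21  -0.593  0.569]
[-0.49 -0.03 -0.21] [-11.5  -0.    0.1] [ 0.107 -0.222  0.844] [ 0.271 -0.57   0.547]
[-0.33  0.49 -0.08] [2.7 4.1 0.2] [ 0.114 -0.131  0.88 ] [ 0.347 -0.38   0.533]
[-0.08  0.83 -0.03] [6.2 7.  1.1] [ 0.117 -0.094  0.889] [ 0.381 -0.284  0.526]
[ 1.5  -0.47  0.09] [ 7.5 -0.1 -1.5] [ 0.112 -0.173  0.866] [ 0.314 -0.414  0.495]
[-0.14  0.75 -0.05] [5.6 6.9 1.1] [ 0.117 -0.093  0.889] [ 0.38  -0.284  0.526]
[0.45 2.19 0.32] [-0.2  9.1  0.8] [ 0.069 -0.045  0.906] [ 0.31  -0.208  0.512]
[2.18 0.22 0.2 ] [ 5.  -1.3 -2.8] [ 0.087 -0.161  0.876] [ 0.256 -0.396  0.485]
23.157 [ 0.394  0.496 -0.025  0.085  0.408 -0.025  0.381 -0.088  1.485  0.122
 -3.824  4.87   0.432]
[-0.43 -0.09 -0.17] [ 0.6 -2.5 -2.2] [ 0.102 -0.257  0.865] [ 0.221 -0.59   0.61 ]
[-0.43 -0.   -0.15] [-2.  -0.2  2.1] [ 0.13  -0.259  0.861] [ 0.281 -0.57   0.593]
[-0.33  0.34 -0.06] [ 1.   4.  -2.2] [ 0.133 -0.16   0.883] [ 0.345 -0.381  0.574]
[-0.16  0.57 -0.02] [-0.3  2.2 -2.9] [ 0.134 -0.123  0.886] [ 0.374 -0.289  0.566]
[ 1.3  -0.66  0.04] [0.8 0.7 3.9] [ 0.119 -0.214  0.875] [ 0.298 -0.43   0.54 ]
[-0.21  0.53 -0.04] [ 0.5  3.7 -3.1] [ 0.135 -0.121  0.887] [ 0.374 -0.288  0.566]
[0.3  1.79 0.29] [ 4.   2.8 -0.3] [ 0.083 -0.068  0.89 ] [ 0.305 -0.206  0.553]
[ 1.94 -0.04  0.11] [-0.7 -3.7  4.8] [ 0.088 -0.2    0.88 ] [ 0.234 -0.413  0.531]
```

```bash
cat > ori.py <<'E'
from kin import *
import itertools
D=data();T=[Ro.from_euler("xyz",e,degrees=True) for _,_,e in D]
def test(axes,off,sg):
    # axes string e.g. zyzyzyz ; off mask for offsets
    def f(y):
        r=[]
        for (q,_,_),t in zip(D,T):
            R=Z(y[0]);a=np.radians(q)*sg
            for i,c in enumerate(axes):R=R*Ro.from_rotvec((a[i]+(y[i] if i else 0))*np.eye(3)["xyz".index(c)])
            R=R*Ro.from_rotvec(y[7:10]);r+=list(np.degrees((R.inv()*t).as_rotvec()))
        return np.r_[r,np.array(y[1:7])*off]
    best=None
    for c7 in(0,1.57,3.14,-1.57):
        for c0 in (0,3.14):
            b=least_squares(f,np.r_[c0,np.zeros(6),0,0,c7],max_nfev=60)
            if best is None or b.cost<best.cost:best=b
    return best
for off in(50,1):
  for s in itertools.product((-1,1),repeat=3):
    b=test("zyzyzyz",off,np.array([-1,1,s[0],1,s[1],1,s[2]]));print(off,s,b.cost.round(2),np.degrees(b.x).round(1))
E
python3 ori.py; head -c 600 log.jsonl | tail -c 0
python3 - <<'E'
import json
for l in open('log.jsonl'):
    d=json.loads(l);print([round(v,2) for v in d["joint_positions"]],[round(v,1) for v in d["dq"]])
E
```

```text
50 (-1, -1, -1) 0.0 [360.  -0.   0.  -0.  -0.   0.   0.   0.   0.  90.]
50 (-1, -1, 1) 2964.38 [  15.1  -30.9  -15.3  -32.8   20.3  -19.4   -0.  -134.   -69.2 -152.9]
50 (-1, 1, -1) 1043.13 [232.2 -11.    2.4 -11.5  -1.9  12.9   0.   -1.4  14.  -31. ]
50 (-1, 1, 1) 2653.51 [244.7  20.4  -5.3  16.1  14.9  14.1  -0.   18.5 -42.1  10.2]
50 (1, -1, -1) 155.79 [360.9  -4.1   2.2  -4.5  -3.9   2.4   0.    5.5   7.7  87.4]
50 (1, -1, 1) 2479.67 [ 22.9 -34.6 -12.4 -35.4  17.5 -14.3   0.   93.6  46.  105.5]
50 (1, 1, -1) 846.03 [ 248.5   -7.6    1.5   -6.5   -5.5   10.     0.    75.9 -122.7  302.7]
50 (1, 1, 1) 1943.59 [238.8  22.3  -1.3  23.8   5.   14.6  -0.   17.1 -53.4   7.4]
1 (-1, -1, -1) 0.0 [-0. -0.  0.  0. -0. -0. -0.  0.  0. 90.]
1 (-1, -1, 1) 4.93 [ 5.000e-01 -5.000e-01 -5.000e-01  3.000e-01  1.000e-01 -1.797e+02
 -0.000e+00 -1.272e+02 -1.273e+02 -3.000e-01]
1 (-1, 1, -1) 57.44 [ -20.6 -147.2  -25.   311.6   19.6 -171.8    0.     9.8    8.    86.2]
1 (-1, 1, 1) 76.53 [  -2.2    3.7 -109.7  -27.6   -7.6 -104.    -0.   -45.2  153.5   46.6]
1 (1, -1, -1) 9.39 [   5.7  170.     6.8 -17
[... 271 characters left out ...]
    -0.4    0.6    0.  -126.4 -127.6   -0.8]
[58.34, 26.62, 0.61, 90.45, -0.34, 63.01, -10.34] [-16.3, 5.2, -1.9, -9.3, 1.0, 3.5, -18.1]
[44.89, 16.76, -3.13, 108.12, 1.07, 55.19, -28.05] [-20.0, -10.5, -6.6, 18.8, 1.8, -8.2, -27.3]
[36.82, 13.71, -6.07, 113.73, 1.78, 52.68, -39.5] [-22.3, -6.7, -8.6, 12.8, 1.9, -5.9, -31.7]
[55.13, 21.11, -8.33, 108.25, -22.19, 62.56, -9.84] [43.2, 26.3, -6.3, -14.6, -51.2, 34.5, 63.1]
[35.97, 13.62, -5.04, 113.76, 1.75, 52.59, -39.4] [-55.9, -12.9, 8.1, 14.1, 74.1, -16.4, -90.7]
[32.86, 5.11, -4.96, 127.46, 10.33, 31.85, -49.51] [0.3, 1.7, 0.2, -4.3, -1.7, 3.3, 2.2]
[60.23, 18.02, -8.71, 115.12, -31.58, 54.8, 2.42] [-3.0, -1.4, -1.5, -0.5, 3.0, -0.6, -4.5]
```

```bash
cat > lin.py <<'E'
from kin import *
def frames(q):
    a=np.radians(np.asarray(q,float))*[-1,1,-1,1,-1,1,-1];R=Ro.identity();out=[]
    for i,c in enumerate("zyzyzyz"):
        R=R*Ro.from_rotvec(a[i]*np.eye(3)["xyz".index(c)]);out.append(R)
    return out
# params: (frame index, axis), frame 0..6 after joint i+1 ; 'w'=world
PAR=[("w",2),(0,0),(0,1),(2,0),(2,1),(2,2),(4,0),(4,1),(4,2),(6-1,0),(5,1),(6,2)]
def cols(q):
    F=frames(q);return np.stack([np.eye(3)[2] if f=="w" else F[f].apply(np.eye(3)[a]) for f,a in PAR],1)
def solve(mask):
    D=data();A=np.vstack([cols(q) for q,_,_ in D]);b=np.concatenate([p for _,p,_ in D])
    x0=np.array([.3,0,0,0,0,.45,0,0,.4,0,0,.3]);lam=.01
    A2=np.vstack([A[:,mask],lam*np.eye(len(mask))]);y=np.linalg.lstsq(A2,np.r_[b-A@(x0*~np.isin(np.arange(12),mask))*0,lam*x0[mask]],rcond=None)[0]
    x=np.zeros(12);x[mask]=y;return x,(A@x-b).reshape(-1,3)
if __name__=="__main__":
    for m in([0,5,8,11],[0,5,8,9,11],[0,2,5,8,9,11],[0,2,4,5,7,8,9,10,11],[0,3,5,6,8,9,11],[0,1,5,8,9,11],[0,1,2,5,8,9,10,11],list(range(12))):
        x,r=solve(m);print(m,(np.sqrt((r**2).mean())*1000).round(2),x.round(3))
    print((r*1000).round(1))
E
python3 lin.py
```

```text
[0, 5, 8, 11] 28.4 [0.172 0.    0.    0.    0.    0.577 0.    0.    0.417 0.    0.    0.289]
[0, 5, 8, 9, 11] 28.4 [0.173 0.    0.    0.    0.    0.577 0.    0.    0.418 0.001 0.    0.289]
[0, 2, 5, 8, 9, 11] 0.51 [ 0.276  0.    -0.053  0.     0.     0.553  0.     0.     0.428 -0.002
  0.     0.365]
[0, 2, 4, 5, 7, 8, 9, 10, 11] 0.05 [ 0.272  0.    -0.037  0.    -0.016  0.558  0.    -0.     0.427 -0.
 -0.     0.366]
[0, 3, 5, 6, 8, 9, 11] 27.34 [-0.062  0.     0.    -0.018  0.     0.793 -0.159  0.     0.336  0.073
  0.     0.441]
[0, 1, 5, 8, 9, 11] 24.63 [0.138 0.182 0.    0.    0.    0.536 0.    0.    0.31  0.083 0.    0.279]
[0, 1, 2, 5, 8, 9, 10, 11] 0.47 [ 0.274  0.004 -0.052  0.     0.     0.553  0.     0.     0.426 -0.
 -0.001  0.364]
[0, 1, 2, 3, 4, 5, 6, 7, 8, 9, 10, 11] 0.06 [ 0.274  0.001 -0.038  0.001 -0.015  0.556  0.001 -0.     0.428 -0.
 -0.     0.365]
[[ 0.  -0.   0.2]
 [-0.   0.1 -0.1]
 [ 0.  -0.  -0.1]
 [ 0.1 -0.  -0. ]
 [-0.   0.  -0. ]
 [ 0.1 -0.  -0. ]
 [-0.1 -0.   0. ]
 [-0.   0.   0.1]]
```

The kinematics now fit to 0.05 mm. Next I'll study configurations at the dock and estimate the arm radius from depth.

```bash
cat > plan.py <<'E'
from lin import *
from h import *
M=[0,2,4,5,7,8,9,10,11]
X,_=solve(M)
LO=np.array([-149.89,-25.12,-72.63,4.76,-75.54,6.69,-157.13]);HI=np.array([149.89,119.58,75.52,147.25,255.54,114.76,157.13])
def pts(q):
    F=frames(q);b=np.array([0,0,X[0]]);s=b+F[0].apply([X[1],X[2],0]);e=s+F[2].apply(X[3:6]);w=e+F[4].apply(X[6:9]);t=w+F[5].apply([X[9],X[10],0])+F[6].apply([0,0,X[11]])
    return np.array([s,e,w,t]),F[6]*Ro.from_euler("z",90,degrees=True)
def ik(p,R,q0,w=0,qp=None):
    def f(q):
        P,r=pts(q);o=np.r_[(P[3]-p)*10,(R.inv()*r).as_rotvec()*3]
        return np.r_[o,w*np.radians(q-qp)] if w else o
    return least_squares(f,np.clip(q0,LO+.1,HI-.1),bounds=(LO,HI),max_nfev=80)
def clear(P):
    L=[a+(b-a)*np.linspace(0,1,60)[:,None] for a,b in zip(P[:-1],P[1:])];r=[]
    A=np.vstack(L);u=A.sum(1)-A[:,2];cr=A[abs(u-.31)<.012];ins=A[u>.31]
    # lintel clearance = distance of segment to lintel line (x+y=.31,z=.552) as signed below
    lint=np.min(np.where((abs(u-.31)<.25),np.where(A[:,2]<.552,np.hypot((u-.31)/1.414,.552-A[:,2]),np.abs(u-.31)/1.414),9))
    return cr[:,2].max().round(3) if len(cr) else np.nan,lint.round(3),((.72-(ins[:,0]-ins[:,1])).min()/1.414).round(3) if len(ins) else 9
E
python3 - <<'E'
from plan import *
print(X.round(4))
q=[35.9,13.6,-5.1,113.75,1.5,52.7,-39.2];P,_=pts(q);print(P.round(3))
d=np.load("pics/t1.npy");K,R,t=cam("top");v,u=np.mgrid[0:420,0:560]
C=((np.linalg.inv(K)@np.stack([u.ravel(),v.ravel(),np.ones(u.size)]))*d.ravel()).T;C=(C-t)@R
for a,b in((P[0],P[1]),(P[1],P[2])):
    n=(b-a)/np.linalg.norm(b-a);s=(C-a)@n;r=np.linalg.norm(C-a-s[:,None]*n,axis=1);L=np.linalg.norm(b-a)
    for lo in np.arange(-.1,L+.1,.07):
        k=(s>lo)&(s<lo+.07)&(r<.15);print(lo.round(2),k.sum(),np.percentile(r[k],[5,50,95]).round(3) if k.sum()>20 else "")
rng=np.random.default_rng(1)
for yaw,z in((21,.045),(201,.045)):
    R=Ro.from_euler("xyz",[180,0,yaw],degrees=True);o=[]
    for _ in range(60):
        r=ik(np.array([.6445,.1885,z]),R,LO+(HI-LO)*rng.random(7))
        if r.cost<1e-7:P,_=pts(r.x);o.append((P[1][1],r.x,P,clear(P)))
    o.sort(key=lambda t:t[0]);print(yaw,len(o))
    for a in o[::2]:print(a[3],"el",a[2][1].round(2),"wr",a[2][2].round(2),"q",a[1].round(0))
E
```

```text
[ 2.720e-01  0.000e+00 -3.680e-02  0.000e+00 -1.640e-02  5.576e-01
  0.000e+00 -1.000e-04  4.274e-01 -3.000e-04 -1.000e-04  3.660e-01]
[[-0.022 -0.03   0.272]
 [ 0.076 -0.121  0.814]
 [ 0.371 -0.291  0.555]
 [ 0.371 -0.291  0.189]]
-0.1 139 [0.078 0.106 0.117]
-0.03 1665 [0.064 0.092 0.12 ]
0.04 3723 [0.039 0.077 0.107]
0.11 2840 [0.052 0.069 0.076]
0.18 4025 [0.048 0.059 0.069]
0.25 5155 [0.047 0.056 0.066]
0.32 5520 [0.047 0.055 0.062]
0.39 4980 [0.052 0.059 0.064]
0.46 3118 [0.059 0.072 0.083]
0.53 741 [0.074 0.081 0.086]
0.6 0 
-0.1 829 [0.074 0.078 0.088]
-0.03 5631 [0.079 0.114 0.146]
0.04 230 [0.08  0.104 0.148]
0.11 0 
0.18 0 
0.25 0 
0.32 195 [0.046 0.049 0.062]
0.39 314 [0.05  0.054 0.065]
0.46 322 [0.076 0.126 0.149]
21 14
(np.float64(0.535), np.float64(0.018), np.float64(0.067)) el [ 0.46 -0.17  0.54] wr [0.64 0.19 0.41] q [  16.   60.  -69.   90.   58.   73. -132.]
(np.float64(0.633), np.float64(0.0), np.float64(0.162)) el [ 0.41 -0.08  0.65] wr [0.64 0.19 0.41] q [   4.   47.  -42.   91.   36.   57. -118.]
(np.float64(0.637), np.float64(0.002), np.float64(0.187)) el [ 0
[... 1599 characters left out ...]
91.  24.  52.  71.]
(np.float64(0.624), np.float64(0.0), np.float64(0.187)) el [0.38 0.01 0.69] wr [0.64 0.19 0.41] q [ -9.  41. -19.  92.  17.  50.  77.]
(np.float64(0.61), np.float64(0.001), np.float64(0.187)) el [0.36 0.04 0.7 ] wr [0.64 0.19 0.41] q [-15.  40.  -9.  93.   8.  48.  83.]
(np.float64(0.605), np.float64(0.001), np.float64(0.187)) el [0.36 0.05 0.7 ] wr [0.64 0.19 0.41] q [-17.  40.  -6.  93.   5.  48.  86.]
(np.float64(0.554), np.float64(0.004), np.float64(0.187)) el [0.33 0.15 0.7 ] wr [0.64 0.19 0.41] q [-33.  41.  20.  94. -17.  48. 105.]
(np.float64(0.489), np.float64(0.05), np.float64(0.187)) el [0.31 0.26 0.66] wr [0.64 0.19 0.41] q [-48.  47.  45.  96. -40.  54. 124.]
```

```bash
cat > col.py <<'E'
from plan import *
from scipy.spatial import cKDTree
C=np.load("pics/pc.npy")
C=C[(C[:,2]>-.02)&(C[:,2]<1.0)&(C[:,0]>-.05)&(C[:,0]<1.2)&(abs(C[:,1])<.7)]
C=C[~((C[:,0]+C[:,1]<.28)&(C[:,1]<.2))]   # robot itself
yy=np.arange(-.25,.26,.01);pan=np.array([[.31-y,y,z] for y in yy for z in np.arange(.552,.95,.01)])
C=np.vstack([C,pan]);tree=cKDTree(C)
RAD=lambda link,s:{0:.068+.02*(s>.8),1:.085-.025*(s>.3),2:.065 if s<.65 else .05}[link]
def dist(P):
    out=[]
    for l,(a,b) in enumerate(zip(P[:-1],P[1:])):
        s=np.linspace(.1 if l==0 else 0,1 if l<2 else .85,40);A=a+(b-a)*s[:,None];d,i=tree.query(A)
        m=d-np.array([RAD(l,t) for t in s]);j=m.argmin();out.append((m[j].round(3),A[j].round(2).tolist(),C[i[j]].round(2).tolist()))
    return out
def family(p,R,q3s,q0):
    res=[];q=np.array(q0,float)
    for q3 in q3s:
        def f(y):
            qq=np.r_[y[:2],q3,y[2:]];P,r=pts(qq);return np.r_[(P[3]-p)*10,(R.inv()*r).as_rotvec()*3]
        y=least_squares(f,np.r_[q[:2],q[3:]],max_nfev=100);q=np.r_[y.x[:2],q3,y.x[2:]]
        ok=y.cost<1e-7 and (q>LO).all() and (q<HI).all();res.append((ok,q.copy(),pts(q)[0]))
    return res
E
python3 - <<'E'
from col import *
for yaw,q0 in((21,[-20,40,-1,93,1,47,-90]),):
  for z in(.045,.13):
    R=Ro.from_euler("xyz",[180,0,yaw],degrees=True);p=np.array([.6445,.1885,z])
    for rng in(np.arange(0,80,10),np.arange(-10,-75,-10)):
        for ok,q,P in family(p,R,rng,q0):
            print(z,ok,q.round(0),"el",P[1].round(2));print("    ",dist(P))
E
```

```text
0.045 True [-21.  40.   0.  93.  -0.  47. -90.] el [0.35 0.08 0.7 ]
     [(np.float64(-0.064), [0.26, 0.05, 0.58], [0.26, 0.05, 0.58]), (np.float64(-0.001), [0.35, 0.08, 0.7], [0.29, 0.02, 0.7]), (np.float64(-0.018), [0.64, 0.19, 0.1], [0.64, 0.19, 0.07])]
0.045 True [-27.  40.  10.  94.  -9.  47. -83.] el [0.34 0.12 0.7 ]
     [(np.float64(-0.065), [0.24, 0.07, 0.56], [0.24, 0.07, 0.56]), (np.float64(0.018), [0.34, 0.12, 0.7], [0.27, 0.04, 0.7]), (np.float64(-0.018), [0.64, 0.19, 0.1], [0.64, 0.19, 0.07])]
0.045 True [-33.  41.  20.  94. -18.  48. -75.] el [0.33 0.16 0.7 ]
     [(np.float64(-0.065), [0.22, 0.09, 0.55], [0.22, 0.09, 0.55]), (np.float64(0.038), [0.33, 0.16, 0.7], [0.24, 0.07, 0.7]), (np.float64(-0.018), [0.64, 0.19, 0.1], [0.64, 0.19, 0.07])]
0.045 True [-39.  43.  30.  95. -26.  50. -68.] el [0.32 0.2  0.69]
     [(np.float64(-0.048), [0.22, 0.12, 0.54], [0.2, 0.11, 0.55]), (np.float64(0.055), [0.55, 0.19, 0.49], [0.48, 0.22, 0.41]), (np.float64(-0.018), [0.64, 0.19, 0.1], [0.64, 0.19, 0.07])]
0.045 True [-45.  45.  40.  96. -35.  52. -60.] el [0.31 0.24 0.67]
     [
[... 6069 characters left out ...]
, -0.1, 0.67], [0.4, -0.09, 0.67]), (np.float64(-0.084), [0.4, -0.09, 0.66], [0.4, -0.09, 0.66]), (np.float64(0.061), [0.64, 0.19, 0.18], [0.64, 0.21, 0.08])]
0.13 True [  13.   48.  -60.   86.   43.   71. -122.] el [ 0.4  -0.14  0.64]
     [(np.float64(-0.06), [0.4, -0.14, 0.64], [0.42, -0.12, 0.64]), (np.float64(-0.083), [0.42, -0.11, 0.62], [0.42, -0.11, 0.63]), (np.float64(0.061), [0.64, 0.19, 0.18], [0.64, 0.21, 0.08])]
0.13 True [  16.   53.  -70.   86.   51.   77. -127.] el [ 0.43 -0.17  0.59]
     [(np.float64(-0.055), [0.43, -0.17, 0.59], [0.45, -0.14, 0.59]), (np.float64(-0.082), [0.44, -0.14, 0.59], [0.45, -0.14, 0.59]), (np.float64(0.061), [0.64, 0.19, 0.18], [0.64, 0.21, 0.08])]
```

```bash
cat >> col.py <<'E'
k=(np.hypot(C[:,0]-.6445,C[:,1]-.1885)<.062)&(C[:,2]<.09)
C=C[~k&(C[:,2]>-.005)];
# fill unseen stile of the opening & wall plane
tree=cKDTree(C)
def tool(yaw,th):return Ro.from_euler("z",yaw,degrees=True)*Ro.from_euler("x",180,degrees=True)*Ro.from_euler("y",th,degrees=True)
E
cat > search.py <<'E'
from col import *
import sys
for yaw,z in((21,.045),(-18,.045),(-18,.125)):
    for th in(-35,-25,-15,0,15,25,35):
        R=tool(yaw,th);b=None
        for flip in(0,1):
            RR=R*Ro.from_euler("z",180*flip,degrees=True)
            for s in (np.arange(0,75,12),np.arange(-12,-72,-12)):
                q0=[-20,45,s[0],85,0,45,-90 if not flip else 90]
                for ok,q,P in family(np.array([.6445,.1885,z]),RR,s,q0):
                    if not ok:continue
                    d=dist(P);m=min(t[0] for t in d)
                    if b is None or m>b[0]:b=(m,flip,q.round(0).tolist(),P[1:3].round(2).tolist(),d[int(np.argmin([t[0] for t in d]))],[float(t[0]) for t in d])
        print(yaw,z,th,b)
E
python3 search.py
```

```text
21 0.045 -35 (np.float64(-0.027), 0, [-21.0, 62.0, 0.0, 53.0, 0.0, 99.0, -90.0], [[0.48, 0.13, 0.53], [0.84, 0.26, 0.34]], (np.float64(-0.027), [0.81, 0.25, 0.29], [0.82, 0.28, 0.28]), [-0.006, -0.02, -0.027])
21 0.045 -25 (np.float64(0.008), 0, [-21.0, 55.0, 0.0, 66.0, 0.0, 85.0, -90.0], [[0.44, 0.11, 0.59], [0.79, 0.24, 0.38]], (np.float64(0.008), [0.32, 0.07, 0.5], [0.28, 0.03, 0.55]), [0.008, 0.02, 0.008])
21 0.045 -15 (np.float64(-0.009), 0, [-34.0, 50.0, 24.0, 79.0, -18.0, 71.0, -76.0], [[0.38, 0.19, 0.64], [0.73, 0.22, 0.4]], (np.float64(-0.009), [0.26, 0.11, 0.51], [0.22, 0.09, 0.55]), [-0.009, 0.076, 0.017])
21 0.045 0 (np.float64(-0.038), 0, [-43.0, 44.0, 36.0, 95.0, -32.0, 51.0, -63.0], [[0.31, 0.22, 0.68], [0.64, 0.19, 0.41]], (np.float64(-0.038), [0.21, 0.13, 0.53], [0.19, 0.12, 0.55]), [-0.038, 0.05, 0.03])
21 0.045 15 (np.float64(-0.059), 0, [-52.0, 43.0, 48.0, 111.0, -60.0, 37.0, -36.0], [[0.26, 0.26, 0.69], [0.56, 0.15, 0.4]], (np.float64(-0.059), [0.17, 0.14, 0.52], [0.16, 0.15, 0.52]), [-0.059, 0.008, 0.036])
21 0.045 25 (np.float64(-0.065), 0, [-38.0, 34.0, 24.0, 
[... 2442 characters left out ...]
, 0.15, 0.54], [0.17, 0.14, 0.55]), [-0.049, 0.061, 0.082])
-18 0.125 15 (np.float64(-0.065), 0, [-51.0, 33.0, 36.0, 104.0, -15.0, 37.0, -118.0], [[0.22, 0.2, 0.75], [0.55, 0.22, 0.48]], (np.float64(-0.065), [0.19, 0.16, 0.66], [0.17, 0.14, 0.66]), [-0.065, -0.009, 0.021])
-18 0.125 25 (np.float64(-0.065), 0, [-64.0, 34.0, 48.0, 112.0, -19.0, 25.0, -118.0], [[0.18, 0.25, 0.74], [0.5, 0.24, 0.46]], (np.float64(-0.065), [0.13, 0.17, 0.6], [0.14, 0.17, 0.6]), [-0.065, -0.006, -0.033])
-18 0.125 35 (np.float64(-0.065), 0, [-69.0, 35.0, 48.0, 119.0, 5.0, 12.0, -145.0], [[0.15, 0.27, 0.74], [0.44, 0.25, 0.42]], (np.float64(-0.065), [0.12, 0.19, 0.61], [0.12, 0.19, 0.61]), [-0.065, -0.023, -0.064])
```

```bash
cat > sim.py <<'E'
from plan import *
def jac(q):
    P,R=pts(q);J=np.zeros((6,7));e=.01
    for i in range(7):
        qq=np.array(q,float);qq[i]+=e;P2,R2=pts(qq);J[:3,i]=(P2[3]-P[3])/np.radians(e);J[3:,i]=(R2*R.inv()).as_rotvec()/np.radians(e)
    return J
def step(q,p,R,n=3,W=np.ones(7),kn=0,qn=None,lam=1e-6,pw=1.):
    q=np.array(q,float)
    for _ in range(n):
        P,r=pts(q);e=np.r_[p-P[3],(R*r.inv()).as_rotvec()];J=jac(q);S=np.r_[np.ones(3),np.ones(3)*pw];Wi=1/W
        Jp=(Wi[:,None]*J.T)@np.linalg.inv(J*Wi@J.T+lam*np.eye(6));d=Jp@e
        if kn:d=d+(np.eye(7)-Jp@J)@(kn*np.radians(qn-q))
        q=np.clip(q+np.degrees(d),LO,HI)
    return q
def run(q,rows,p=None,R=None,**kw):
    q=np.array(q,float)
    if p is None:
        P,R=pts(q);p=P[3]
    T=[]
    for l,d in rows:
        p=p+R.apply(np.array(l)*.025);R=R*Ro.from_rotvec(np.array(d)*.1);q=step(q,p,R,**kw);T.append(q)
    return q,p,R,T
Q0=np.array([63.507,24.895,1.432,90.138,-.665,64.973,-4.303])
z3=[0,0,0]
H=[([0,0,.4],z3),([.5,0,.4],z3),([1,0,0],z3),([1,.2,0],z3)]+[([.8,-1,.1],z3)]*9+[(z3,[1,1,0])]*3+[(z3,[-1,-1,0])]*3+[(z3,[-.9,.4,0])]*3+[(z3,z3)]+[(z3,[.9,-.4,0])]*3+[(z3,z3)]+[(z3,[.4,.9,0])]*5+[(z3,z3)]
if __name__=="__main__":
    D=data()
    idx=[4-1,10-1,13-1,16-1,19-1,23-1,33-1]
    for nm,kw in (("pinv",{}),("mid.02",dict(kn=.02,qn=Q0)),("mid.1",dict(kn=.1,qn=Q0)),("mid.3",dict(kn=.3,qn=Q0))):
        q,p,R,T=run(Q0,H,**kw);print(nm)
        for i,(qq,_,_) in zip(idx,D[1:]):print(T[i].round(1),np.round(np.array(qq)-T[i],1))
E
python3 sim.py
```

```text
pinv
[ 58.4  26.6   0.7  90.4  -0.3  63.1 -10.2] [-0.1  0.1 -0.1  0.1 -0.  -0.  -0.1]
[ 45.   16.8  -3.1 108.    1.1  55.3 -27.9] [-0.2 -0.  -0.1  0.1 -0.  -0.1 -0.2]
[ 37.   13.7  -6.  113.6   1.8  52.8 -39.3] [-0.2 -0.  -0.1  0.1 -0.  -0.1 -0.2]
[ 55.1  21.   -8.3 108.3 -22.   62.5 -10.1] [ 0.1  0.1 -0.1 -0.  -0.2  0.1  0.2]
[ 36.2  13.7  -5.  113.7   1.5  52.7 -39. ] [-0.2 -0.  -0.   0.1  0.3 -0.1 -0.4]
[ 32.8   5.2  -5.  127.3  10.5  31.8 -49.7] [ 0.1 -0.   0.   0.1 -0.1  0.1  0.2]
[ 60.   18.   -8.8 115.1 -31.6  54.8   2.4] [ 0.2  0.   0.1  0.1 -0.  -0.   0. ]
mid.02
[ 58.4  26.6   0.7  90.4  -0.3  63.1 -10.2] [-0.1  0.1 -0.1  0.1 -0.  -0.  -0.1]
[ 45.2  16.8  -3.3 108.    1.2  55.3 -28. ] [-0.3 -0.   0.1  0.2 -0.1 -0.1 -0.1]
[ 37.4  13.7  -6.6 113.6   2.   52.8 -39.5] [-0.6 -0.   0.5  0.2 -0.2 -0.1  0. ]
[ 55.7  21.1  -9.1 108.2 -21.7  62.4 -10.4] [-0.6  0.   0.8  0.  -0.5  0.2  0.6]
[ 37.1  13.7  -6.1 113.6   1.8  52.8 -39.4] [-1.1 -0.1  1.1  0.2 -0.1 -0.2 -0. ]
[ 34.9   5.3  -7.3 127.2  10.9  31.9 -50.1] [-2.  -0.2  2.3  0.3 -0.6 -0.   0.6]
[ 62.8  18.2 -12.2 114.8 -30.4  54.
[... 491 characters left out ...]
.  -50.8] [-5.1 -0.4  5.6  0.5 -1.3 -0.1  1.3]
[ 63.3  18.3 -12.9 114.8 -30.2  54.3   0.9] [-3.1 -0.3  4.1  0.3 -1.4  0.5  1.5]
mid.3
[ 58.4  26.6   0.7  90.4  -0.3  63.1 -10.2] [-0.1  0.1 -0.1  0.1  0.  -0.  -0.1]
[ 46.1  16.8  -4.4 107.9   1.5  55.3 -28.4] [-1.2 -0.1  1.2  0.2 -0.5 -0.1  0.3]
[ 39.1  13.9  -8.5 113.4   2.5  52.9 -40.1] [-2.2 -0.2  2.4  0.3 -0.8 -0.2  0.6]
[ 56.6  21.2 -10.2 108.2 -21.2  62.3 -10.9] [-1.4 -0.1  1.9  0.1 -1.   0.3  1. ]
[ 38.8  13.9  -8.2 113.5   2.5  52.8 -40. ] [-2.8 -0.2  3.2  0.3 -0.7 -0.2  0.6]
[ 39.7   5.6 -12.4 126.8  12.   32.  -51.2] [-6.8 -0.5  7.4  0.6 -1.7 -0.2  1.7]
[ 62.9  18.3 -12.4 114.8 -30.3  54.3   1.1] [-2.7 -0.2  3.7  0.3 -1.2  0.5  1.3]
```

The model shows the controller is a pure pseudo-inverse, so I can predict the joints. Any tool-down reach to the dock puts the upper arm where the side panel appears to be (z>0.55). Before planning around it, I'll check whether the panel is really solid with a gentle fingertip touch, reading the force.

```bash
cat > go.py <<'E'
from sim import *
import json
def now():
    s=manip.observe();return np.array(s["joint_positions"]),np.array(s["eef_pos"]),Ro.from_euler("xyz",s["eef_rot"],degrees=True)
def rows(p,R,p2,R2,n):
    """n equal rows: constant tool-frame twist from (p,R) to (p2,R2)"""
    w=(R.inv()*R2).as_rotvec()/n;out=[];q=p.copy();r=R
    for i in range(n):
        tgt=p+(p2-p)*(i+1)/n;l=r.inv().apply(tgt-q)/.025;out.append((l.round(2).tolist(),(w/.1).round(2).tolist()));q=q+r.apply(np.array(out[-1][0])*.025);r=r*Ro.from_rotvec(np.array(out[-1][1])*.1)
    return out
E
python3 - <<'E'
from go import *
q,p,R=now();print(q.round(1),p.round(4))
# world up .43 and towards (0.37,-0.20)
tgt=np.array([.35,-.22,.62]);rw=rows(p,R,tgt,R,18);print(rw[0],rw[-1])
qf,pf,Rf,T=run(q,rw);print(pf,qf.round(1));T=np.array(T);print(abs(np.diff(T,axis=0)).max(0).round(1));print([pts(t)[0].round(2).tolist() for t in T[::6]])
# per cm towards +x+y
print("toward panel 1cm:",(R.inv().apply(np.array([.7071,.7071,0])*.01)/.025).round(3))
E
```

```text
[ 60.2  18.   -8.7 115.1 -31.6  54.8   2.4] [ 0.3679 -0.2951  0.1879]
([0.43, -0.35, -0.8], [0.0, 0.0, 0.0]) ([0.42, -0.35, -0.81], [0.0, 0.0, 0.0])
[ 0.34990118 -0.22005606  0.62004464] [ 5.710e+01 -1.000e-01 -8.100e+00  7.480e+01 -2.930e+01  1.051e+02
 -2.850e+01]
[0.3 2.  0.2 3.5 0.6 2.9 1.9]
[[[-0.03, -0.02, 0.27], [0.03, -0.16, 0.81], [0.24, -0.41, 0.53], [0.37, -0.29, 0.21]], [[-0.03, -0.02, 0.27], [-0.02, -0.08, 0.83], [0.24, -0.39, 0.68], [0.36, -0.27, 0.36]], [[-0.03, -0.02, 0.27], [-0.04, -0.03, 0.83], [0.23, -0.36, 0.82], [0.36, -0.24, 0.5]]]
toward panel 1cm: [ 0.32  -0.148  0.189]
```

arm_command(
  linear=[
    [0.43, -0.35, -0.8],
    [0.43, -0.35, -0.8],
    [0.43, -0.35, -0.8],
    [0.43, -0.35, -0.8],
    [0.43, -0.35, -0.8],
    [0.43, -0.35, -0.8],
    [0.43, -0.35, -0.8],
    [0.43, -0.35, -0.8],
    [0.43, -0.35, -0.8],
    [0.43, -0.35, -0.8],
    [0.43, -0.35, -0.8],
    [0.43, -0.35, -0.8],
    [0.43, -0.35, -0.8],
    [0.43, -0.35, -0.8],
    [0.43, -0.35, -0.8],
    [0.43, -0.35, -0.8],
    [0.43, -0.35, -0.8],
    [0.43, -0.35, -0.8],
  ],
  dr=[
    [0, 0, 0],
    [0, 0, 0],
    [0, 0, 0],
    [0, 0, 0],
    [0, 0, 0],
    [0, 0, 0],
    [0, 0, 0],
    [0, 0, 0],
    [0, 0, 0],
    [0, 0, 0],
    [0, 0, 0],
    [0, 0, 0],
    [0, 0, 0],
    [0, 0, 0],
    [0, 0, 0],
    [0, 0, 0],
    [0, 0, 0],
    [0, 0, 0],
  ],
  gripper=[-1, -1, -1, -1, -1, -1, -1, -1, -1, -1, -1, -1, -1, -1, -1, -1, -1, -1],
)

```text
t: 6.62
eef_pos: [0.3537, -0.2165, 0.6208]
eef_rot: [-167.8, -25.5, 17.8]
contact_force: [0.6, 0.9, 0.3]
grip_width: 0.0853
grasp_force: 0.0
```

arm_command(
  linear=[
    [0.64, -0.3, 0.38],
    [0.64, -0.3, 0.38],
    [0.64, -0.3, 0.38],
    [0.32, -0.15, 0.19],
    [0, 0, 0],
  ],
  dr=[
    [0, 0, 0],
    [0, 0, 0],
    [0, 0, 0],
    [0, 0, 0],
    [0, 0, 0],
  ],
  gripper=[-1, -1, -1, -1, -1],
)

```text
t: 7.25
eef_pos: [0.4029, -0.1667, 0.6199]
eef_rot: [-167.8, -25.6, 17.9]
contact_force: [-1.2, 0.5, -0.4]
grip_width: 0.0857
grasp_force: 0.0
```

Run:
```python
from go import *
q,p,R=now();print(q.round(1),p.round(4),p[0]+p[1])
for s in(1,-1):
  for d in (.022,.055):
    t=p+R.apply([0,s*d,-.013]);print("finger",s,d,t.round(3),(.31-t[0]-t[1])/1.414)
t=p+R.apply([.011,0,0]);print((.31-t[0]-t[1])/1.414)
```

```text
[ 51.9  -0.6 -13.3  75.3 -28.6 100.3 -37.2] [ 0.4029 -0.1667  0.6199] 0.2362024067594516
finger 1 0.022 [ 0.407 -0.191  0.627] 0.06632963331124359
finger 1 0.055 [ 0.42  -0.221  0.621] 0.07833366872358108
finger -1 0.022 [ 0.39  -0.151  0.636] 0.050324252761460304
finger -1 0.055 [ 0.377 -0.121  0.642] 0.038320217349122804
0.043355138556348045
```

arm_command(
  linear=[
    [0.32, -0.15, 0.19],
    [0.32, -0.15, 0.19],
    [0.16, -0.08, 0.1],
    [0, 0, 0],
  ],
  dr=[
    [0, 0, 0],
    [0, 0, 0],
    [0, 0, 0],
    [0, 0, 0],
  ],
  gripper=[-1, -1, -1, -1],
)

```text
t: 7.75
eef_pos: [0.4204, -0.1492, 0.6197]
eef_rot: [-167.7, -25.6, 17.8]
contact_force: [0.2, -0.2, 0.3]
grip_width: 0.0852
grasp_force: 0.0
```

arm_command(
  linear=[
    [0.13, -0.06, 0.08],
    [0, 0, 0],
  ],
  dr=[
    [0, 0, 0],
    [0, 0, 0],
  ],
  gripper=[-1, -1],
)

```text
t: 8.0
eef_pos: [0.4233, -0.1464, 0.6196]
eef_rot: [-167.7, -25.6, 17.8]
contact_force: [0.7, 0.7, 1.0]
grip_width: 0.0849
grasp_force: 0.0
```

arm_command(
  linear=[
    [0.13, -0.06, 0.08],
    [0, 0, 0],
  ],
  dr=[
    [0, 0, 0],
    [0, 0, 0],
  ],
  gripper=[-1, -1],
)

```text
t: 8.25
eef_pos: [0.4262, -0.1434, 0.6196]
eef_rot: [-167.7, -25.6, 17.8]
contact_force: [0.1, 0.5, -0.3]
grip_width: 0.0854
grasp_force: 0.0
```

arm_command(
  linear=[
    [0.13, -0.06, 0.08],
    [0, 0, 0],
  ],
  dr=[
    [0, 0, 0],
    [0, 0, 0],
  ],
  gripper=[-1, -1],
)

```text
t: 8.5
eef_pos: [0.4291, -0.1404, 0.6195]
eef_rot: [-167.7, -25.6, 17.8]
contact_force: [-1.2, 0.3, -0.3]
grip_width: 0.0854
grasp_force: 0.0
```

arm_command(
  linear=[
    [0.13, -0.06, 0.08],
    [0, 0, 0],
  ],
  dr=[
    [0, 0, 0],
    [0, 0, 0],
  ],
  gripper=[-1, -1],
)

```text
t: 8.75
eef_pos: [0.432, -0.1375, 0.6194]
eef_rot: [-167.7, -25.6, 17.8]
contact_force: [0.7, 0.3, 0.3]
grip_width: 0.0857
grasp_force: 0.0
```

arm_command(
  linear=[
    [0.13, -0.06, 0.08],
    [0, 0, 0],
  ],
  dr=[
    [0, 0, 0],
    [0, 0, 0],
  ],
  gripper=[-1, -1],
)

```text
t: 9.0
eef_pos: [0.4349, -0.1346, 0.6193]
eef_rot: [-167.7, -25.6, 17.8]
contact_force: [-0.6, -0.2, 1.3]
grip_width: 0.0854
grasp_force: 0.0
```

```bash
python3 rec.py
```

```text
[ 48.7  -0.2 -16.6  75.  -27.7  97.2 -42.7] [ 0.4349 -0.1346  0.6193] [-167.7  -25.6   17.8] [-0.6 -0.2  1.3]
```

arm_command(
  linear=[
    [0.13, -0.06, 0.08],
    [0, 0, 0],
  ],
  dr=[
    [0, 0, 0],
    [0, 0, 0],
  ],
  gripper=[-1, -1],
)

```text
t: 9.25
eef_pos: [0.4378, -0.1317, 0.6193]
eef_rot: [-167.7, -25.6, 17.8]
contact_force: [-0.3, 0.1, 0.9]
grip_width: 0.0854
grasp_force: 0.0
```

arm_command(
  linear=[
    [0.13, -0.06, 0.08],
    [0, 0, 0],
  ],
  dr=[
    [0, 0, 0],
    [0, 0, 0],
  ],
  gripper=[-1, -1],
)

```text
t: 9.5
eef_pos: [0.4407, -0.1287, 0.6192]
eef_rot: [-167.7, -25.6, 17.8]
contact_force: [-0.6, 0.2, 0.1]
grip_width: 0.0856
grasp_force: 0.0
```

arm_command(
  linear=[
    [0.13, -0.06, 0.08],
    [0, 0, 0],
  ],
  dr=[
    [0, 0, 0],
    [0, 0, 0],
  ],
  gripper=[-1, -1],
)

```text
t: 9.75
eef_pos: [0.4435, -0.1258, 0.6191]
eef_rot: [-167.7, -25.6, 17.8]
contact_force: [-0.4, 0.3, 0.0]
grip_width: 0.0854
grasp_force: 0.0
```

Run:
```python
from go import *
q,p,R=now()
a,d=snap("top","t2");cv2.imwrite("pics/t2c.png",cv2.resize(a[0:200,330:560],None,fx=2.5,fy=2.5))
pc=np.load("pics/pc.npy");pl=pc[abs(pc[:,0]+pc[:,1]-.31)<.008]
for o in([0,0,0],[0,-.022,-.013],[0,-.055,-.013],[0,.022,-.013],[0,-.05,-.06]):
    t=p+R.apply(o);n=np.array([1,1,0])/2**.5;s=(t@n-.31/2**.5);f=t-s*n;dd=np.linalg.norm(pl-f,axis=1)
    print(o,t.round(3),"past plane",s.round(4),"nearest panel pt to projection",dd.min().round(4),proj("top",t).round(0))
```

```text
[0, 0, 0] [ 0.444 -0.126  0.619] past plane 0.0054 nearest panel pt to projection 0.0031 [457.  26.]
[0, -0.022, -0.013] [ 0.431 -0.11   0.635] past plane 0.0073 nearest panel pt to projection 0.0017 [453.  22.]
[0, -0.055, -0.013] [ 0.418 -0.081  0.641] past plane 0.0193 nearest panel pt to projection 0.0025 [437.  23.]
[0, 0.022, -0.013] [ 0.448 -0.15   0.626] past plane -0.0087 nearest panel pt to projection 0.0014 [473.  20.]
[0, -0.05, -0.06] [ 0.404 -0.101  0.682] past plane -0.0047 nearest panel pt to projection 0.0023 [461.   2.]
```

View pics/t2c.png

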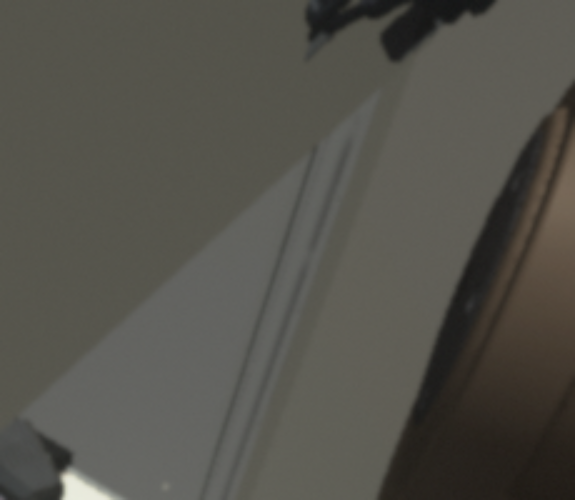

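The crop shows the fingertips at about (452,23) in the full image passing into the panel surface. The outer tip is about 2 cm behind it and the force is zero. I'll go a little further to confirm.

arm_command(
  linear=[
    [0.25, -0.12, 0.15],
    [0.25, -0.12, 0.15],
    [0, 0, 0],
  ],
  dr=[
    [0, 0, 0],
    [0, 0, 0],
    [0, 0, 0],
  ],
  gripper=[-1, -1, -1],
)

```text
t: 10.18
eef_pos: [0.4547, -0.1139, 0.6191]
eef_rot: [-167.7, -25.6, 17.9]
contact_force: [0.4, -0.1, 0.4]
grip_width: 0.0853
grasp_force: 0.0
```

arm_command(
  linear=[
    [0.32, -0.15, 0.19],
    [0.32, -0.15, 0.19],
    [0, 0, 0],
  ],
  dr=[
    [0, 0, 0],
    [0, 0, 0],
    [0, 0, 0],
  ],
  gripper=[-1, -1, -1],
)

```text
t: 10.55
eef_pos: [0.4688, -0.0995, 0.619]
eef_rot: [-167.7, -25.6, 17.9]
contact_force: [0.9, 0.6, 0.7]
grip_width: 0.0855
grasp_force: 0.0
```

```bash
python3 rec.py
```

```text
[ 45.1   0.7 -20.   74.2 -26.2  94.2 -48.7] [ 0.4688 -0.0995  0.619 ] [-167.7  -25.6   17.9] [0.9 0.6 0.7]
```

```bash
cat > path.py <<'E'
from go import *
import col
col.C=col.C[~((abs(col.C[:,0]+col.C[:,1]-.31)<.05)&(col.C[:,2]>.5))];col.tree=col.cKDTree(col.C)
def check(q,p,R,segs):
    allr=[]
    for p2,R2,n in segs:
        rw=rows(p,R,np.array(p2),R2,n);qf,p,R,T=run(q,rw,p=p,R=R);A=np.vstack([q,T])
        md=min(((min(d[0] for d in col.dist(pts(t)[0])),i) for i,t in enumerate(T)),key=lambda t:t[0])
        print("seg ->",p.round(4),"q",qf.round(1),"maxdq/row",abs(np.diff(A,axis=0)).max(0).round(1),"clear",md,[(str(d[0]),d[2]) for d in col.dist(pts(T[md[1]])[0])]);print("  first/last",rw[0],rw[-1]);q=qf
        allr.append(rw)
    return allr
E
python3 - <<'E'
from path import *
q,p,R=now();D=lambda y:Ro.from_euler("xyz",[180,0,y],degrees=True)
c=[.6445,.1885]
check(q,p,R,[([.60,.10,.56],D(21),12),([*c,.42],D(21),6),([*c,.10],D(21),14),([*c,.045],D(21),4),([*c,.045],D(-18),7),([*c,.135],D(-18),6)])
E
```

```text
seg -> [0.6001 0.1    0.5601] q [  1.9  24.1 -32.7  48.5  13.8 110.7 -92.8] maxdq/row [4.1 2.9 2.2 3.7 3.8 3.1 4.5] clear (np.float64(0.136), 11) [('0.136', [0.16, 0.15, 0.5]), ('0.272', [0.16, 0.15, 0.5]), ('0.192', [0.76, 0.04, 0.45])]
  first/last ([0.47, -0.39, 0.54], [-0.17, -0.38, -0.0]) ([0.64, -0.46, 0.22], [-0.17, -0.38, -0.0])
seg -> [0.6446 0.1884 0.42  ] q [  -2.9   29.2  -33.4   60.7   15.5   94.2 -100.6] maxdq/row [1.  1.2 0.3 2.8 0.5 3.1 1.4] clear (np.float64(0.121), 5) [('0.121', [0.16, 0.15, 0.5]), ('0.255', [0.16, 0.15, 0.5]), ('0.129', [0.49, 0.23, 0.4])]
  first/last ([0.49, -0.45, 0.93], [0.01, 0.01, -0.01]) ([0.49, -0.44, 0.93], [0.01, 0.01, -0.01])
seg -> [0.6445 0.1886 0.1   ] q [  -1.8   39.8  -30.8   89.    22.7   57.5 -108. ] maxdq/row [0.6 1.3 0.5 3.  0.9 3.  0.7] clear (np.float64(0.062), 13) [('0.12', [0.16, 0.15, 0.47]), ('0.109', [0.48, 0.22, 0.41]), ('0.062', [0.7, 0.24, 0.07])]
  first/last ([-0.0, 0.0, 0.91], [-0.0, -0.0, 0.0]) ([-0.0, 0.0, 0.91], [-0.0, -0.0, 0.0])
seg -> [0.6446 0.1884 0.045 ] q [  -2.8   43.1  -29.1   91.3   25.1   52.1 -109.9] 
[... 221 characters left out ...]
-0.0, 0.55], [-0.01, -0.0, 0.0])
seg -> [0.6446 0.1884 0.045 ] q [  -8.7   41.3  -19.4   91.9   16.8   49.7 -142.4] maxdq/row [0.9 0.3 1.4 0.1 1.2 0.4 4.7] clear (np.float64(0.03), 0) [('0.113', [0.32, 0.05, 0.37]), ('0.088', [0.48, 0.22, 0.41]), ('0.03', [0.7, 0.24, 0.07])]
  first/last ([-0.0, -0.0, 0.0], [0.0, -0.0, 0.97]) ([-0.0, -0.0, 0.0], [0.0, -0.0, 0.97])
seg -> [0.6445 0.1886 0.135 ] q [  -7.7   35.8  -21.    87.9   14.2   59.  -140.3] maxdq/row [0.2 1.  0.3 0.8 0.4 1.6 0.4] clear (np.float64(0.036), 0) [('0.101', [0.16, 0.15, 0.47]), ('0.089', [0.48, 0.22, 0.41]), ('0.036', [0.7, 0.24, 0.07])]
  first/last ([-0.0, 0.0, -0.6], [0.0, -0.0, 0.0]) ([-0.0, 0.0, -0.6], [0.0, -0.0, 0.0])
```

Both fingers are through the panel with no reaction, so it doesn't obstruct. The path over the clutter is otherwise clear by at least 3 cm. I'll proceed in checked pieces.

arm_command(
  linear=[
    [0.47, -0.39, 0.54],
    [0.49, -0.4, 0.51],
    [0.51, -0.4, 0.48],
    [0.52, -0.41, 0.45],
  ],
  dr=[
    [-0.17, -0.38, 0],
    [-0.17, -0.38, 0],
    [-0.17, -0.38, 0],
    [-0.17, -0.38, 0],
  ],
  gripper=[-1, -1, -1, -1],
)

```text
t: 11.05
eef_pos: [0.5119, -0.0347, 0.5997]
eef_rot: [-172.3, -17.0, 19.4]
contact_force: [0.5, -0.7, -1.1]
grip_width: 0.0855
grasp_force: 0.0
```

```bash
python3 rec.py
```

```text
[ 33.4   5.1 -28.4  69.2 -11.7  94.  -66.1] [ 0.5119 -0.0347  0.5997] [-172.3  -17.    19.4] [ 0.5 -0.7 -1.1]
```

arm_command(
  linear=[
    [0.54, -0.42, 0.42],
    [0.56, -0.42, 0.39],
    [0.57, -0.43, 0.36],
    [0.59, -0.43, 0.33],
  ],
  dr=[
    [-0.17, -0.38, 0],
    [-0.17, -0.38, 0],
    [-0.17, -0.38, 0],
    [-0.17, -0.38, 0],
  ],
  gripper=[-1, -1, -1, -1],
)

```text
t: 11.55
eef_pos: [0.5553, 0.0302, 0.5814]
eef_rot: [-176.4, -8.3, 20.3]
contact_force: [-0.4, -0.7, -0.3]
grip_width: 0.0853
grasp_force: 0.0
```

```bash
python3 rec.py; python3 -c "
from path import *
q,p,R=now();print(pts(q)[0].round(3), np.round(manip.observe()['effort'],1))"
```

```text
[ 18.4  13.4 -32.9  60.9   2.6 100.  -82.2] [0.5553 0.0302 0.5814] [-176.4   -8.3   20.3] [-0.4 -0.7 -0.3]
[[-0.011 -0.035  0.272]
 [ 0.115 -0.091  0.812]
 [ 0.514 -0.01   0.943]
 [ 0.555  0.03   0.581]] [  3.7 -52.9  -4.1 -32.5  -1.5  -1.5   1. ]
```

arm_command(
  linear=[
    [0.6, -0.44, 0.3],
    [0.61, -0.45, 0.27],
    [0.63, -0.45, 0.24],
    [0.64, -0.46, 0.22],
    [0.49, -0.45, 0.93],
    [0.49, -0.45, 0.93],
    [0.49, -0.45, 0.93],
  ],
  dr=[
    [-0.17, -0.38, 0],
    [-0.17, -0.38, 0],
    [-0.17, -0.38, 0],
    [-0.17, -0.38, 0],
    [0.01, 0.01, 0],
    [0.01, 0.01, 0],
    [0.01, 0.01, 0],
  ],
  gripper=[-1, -1, -1, -1, -1, -1, -1],
)

```text
t: 12.42
eef_pos: [0.6213, 0.14, 0.492]
eef_rot: [179.9, 0.2, 20.6]
contact_force: [-0.2, 0.3, -0.8]
grip_width: 0.0854
grasp_force: 0.0
```

```bash
python3 rec.py; python3 -c "
from path import *
q,p,R=now();print(pts(q)[0].round(3), np.round(manip.observe()['effort'],1))
D=lambda y:Ro.from_euler('xyz',[180,0,y],degrees=True)
c=[.6445,.1885]
check(q,p,R,[([*c,.30],D(21),8)])"
```

```text
[ 1.00e-01  2.57e+01 -3.30e+01  5.59e+01  1.40e+01  1.02e+02 -9.67e+01] [0.6213 0.14   0.492 ] [179.9   0.2  20.6] [-0.2  0.3 -0.8]
[[-0.    -0.036  0.272]
 [ 0.25  -0.051  0.77 ]
 [ 0.622  0.141  0.858]
 [ 0.621  0.14   0.492]] [  0.6 -68.8  -6.4 -34.   -0.1   0.9   0.4]
seg -> [0.6445 0.1884 0.3001] q [  -1.2   31.   -33.2   74.5   16.7   79.5 -102.7] maxdq/row [0.4 1.1 0.2 3.1 0.6 3.1 0.8] clear (np.float64(0.102), 7) [('0.124', [0.16, 0.15, 0.5]), ('0.231', [0.76, 0.04, 0.45]), ('0.102', [0.49, 0.23, 0.4])]
  first/last ([0.2, -0.19, 0.96], [0.0, 0.0, -0.01]) ([0.2, -0.18, 0.96], [0.0, 0.0, -0.01])
```

arm_command(
  linear=[
    [0.2, -0.19, 0.96],
    [0.2, -0.19, 0.96],
    [0.2, -0.19, 0.96],
    [0.2, -0.19, 0.96],
    [0.2, -0.19, 0.96],
    [0.2, -0.19, 0.96],
    [0.2, -0.19, 0.96],
    [0.2, -0.19, 0.96],
    [0, 0, 0.9],
    [0, 0, 0.9],
    [0, 0, 0.9],
    [0, 0, 0.9],
    [0, 0, 0],
  ],
  dr=[
    [0, 0, 0],
    [0, 0, 0],
    [0, 0, 0],
    [0, 0, 0],
    [0, 0, 0],
    [0, 0, 0],
    [0, 0, 0],
    [0, 0, 0],
    [0, 0, 0],
    [0, 0, 0],
    [0, 0, 0],
    [0, 0, 0],
    [0, 0, 0],
  ],
  gripper=[-1, -1, -1, -1, -1, -1, -1, -1, -1, -1, -1, -1, -1],
)

```text
t: 14.05
eef_pos: [0.6435, 0.1878, 0.2089]
eef_rot: [179.9, 0.4, 20.6]
contact_force: [-0.0, -0.2, -0.1]
grip_width: 0.0853
grasp_force: 0.0
```

```bash
python3 rec.py; python3 -c "
from h import *
b,d=snap('side','s2');cv2.imwrite('pics/s2c.png',cv2.resize(b[110:260,190:340],None,fx=4,fy=4,interpolation=cv2.INTER_CUBIC))"
```

```text
[  -1.1   34.2  -32.4   82.3   18.8   69.4 -105.2] [0.6435 0.1878 0.2089] [179.9   0.4  20.6] [-0.  -0.2 -0.1]
```

View pics/s2c.png

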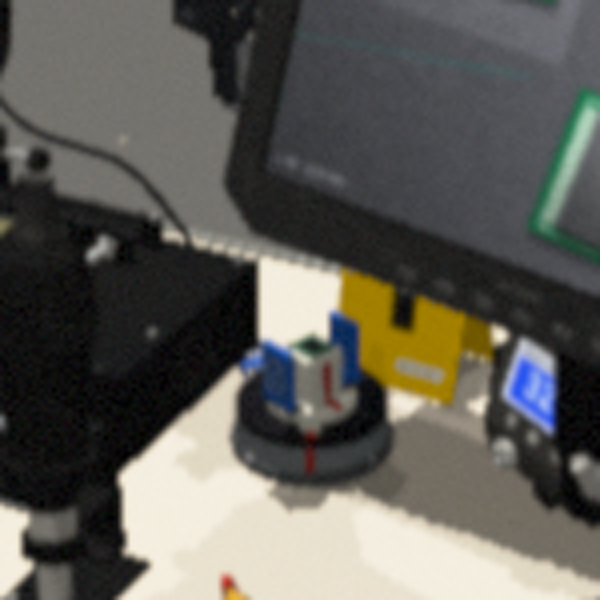

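The crop shows the left fingertip at full-image (247,135). The carrier is unmoved below it, with the mark at about (267,219) and the other finger hidden by the monitor. I'll check the finger against its projection and refine the carrier yaw from the tabs.

Run:
```python
from path import *
q,p,R=now();print(p.round(4))
for dz in(0,-.013):
  for w in(-.0427,-.057):
    print(dz,w,[proj("side",p+R.apply([x,w,dz])).round(1).tolist() for x in(-.011,.011)])
b=cv2.imread("pics/s2.png").astype(int);d=np.load("pics/s2.npy")
sub=b[120:142,236:262].max(2);print("dark finger rows: ");
for v in range(126,140,2):
    c=[u for u in range(236,262) if b[v,u].max()<50];print(v,c[:1],c[-1:],round(float(np.median([d[v,u] for u in c])),3) if c else "")
# tabs, top edges of blue
K,Rm,t=cam("side");v,u=np.mgrid[0:420,0:560]
P=((np.linalg.inv(K)@np.stack([u.ravel(),v.ravel(),np.ones(u.size)]))*d.ravel()).T;P=((P-t)@Rm).reshape(420,560,3)
B,G,Rr=b[...,0],b[...,1],b[...,2];box=(u>252)&(u<292)&(v>184)&(v<218)&(B>70)&(B>1.8*Rr)&(B>1.3*G)&(P[...,2]>.04)&(P[...,2]<.08)
n,lab,st,ce=cv2.connectedComponentsWithStats(box.astype(np.uint8))
for i in range(1,n):
    if st[i,4]>15:
        k=P[lab==i];m=np.median(k,0);w=np.linalg.svd(k[:,:2]-k[:,:2].mean(0))[2][0];print(st[i],m.round(4),"dir az",np.degrees(np.arctan2(w[1],w[0])).round(1),k[:,2].max().round(3))
```

```text
[0.6442 0.1883 0.2104]
0 -0.0427 [[253.4, 143.8], [247.0, 140.3]]
0 -0.057 [[247.6, 145.7], [241.2, 142.1]]
-0.013 -0.0427 [[253.2, 137.8], [246.8, 134.3]]
-0.013 -0.057 [[247.3, 139.6], [240.9, 136.0]]
dark finger rows: 
126 [243] [261] 0.696
128 [244] [261] 0.697
130 [244] [260] 0.699
132 [244] [260] 0.701
134 [246] [259] 0.702
136 [250] [259] 0.703
138 [250] [259] 0.702
[273 189   7  15  62] [0.6525 0.1649 0.0604] dir az -158.0 0.074
[256 196   8  16  90] [0.6351 0.2104 0.0579] dir az -156.4 0.075
```

arm_command(
  linear=[
    [0, 0, 1],
    [0, 0, 1],
    [0, 0, 1],
    [0, 0, 1],
    [0, 0, 1],
    [0, 0, 0.9],
    [0, 0, 0.5],
    [0, 0, 0.3],
    [0, 0, 0],
  ],
  dr=[
    [0, 0, -0.3],
    [0, 0, 0],
    [0, 0, 0],
    [0, 0, 0],
    [0, 0, 0],
    [0, 0, 0],
    [0, 0, 0],
    [0, 0, 0],
    [0, 0, 0],
  ],
  gripper=[-1, -1, -1, -1, -1, -1, -1, -1, -1],
)

```text
t: 15.22
eef_pos: [0.6442, 0.1885, 0.0437]
eef_rot: [179.9, 0.2, 22.3]
contact_force: [0.2, 0.2, -0.4]
grip_width: 0.0857
grasp_force: 0.0
```

```bash
python3 rec.py; python3 -c "
from h import *
b,d=snap('side','s3');cv2.imwrite('pics/s3c.png',cv2.resize(b[150:250,200:330],None,fx=5,fy=5,interpolation=cv2.INTER_CUBIC))"
```

```text
[  -2.7   43.3  -29.3   91.3   25.2   52.3 -108.8] [0.6442 0.1885 0.0437] [179.9   0.2  22.3] [ 0.2  0.2 -0.4]
```

View pics/s3c.png

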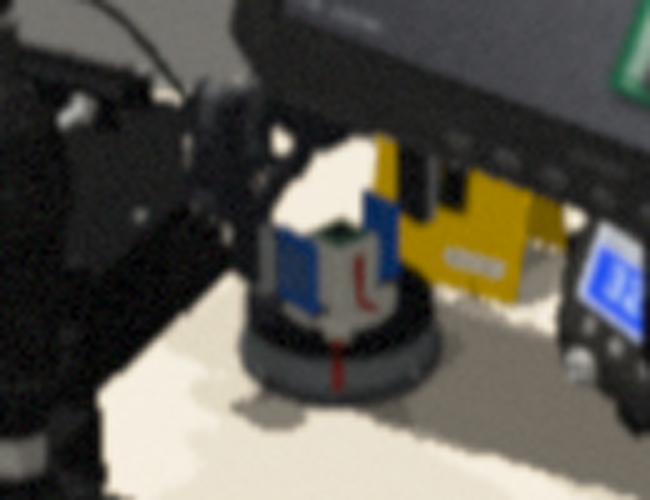

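The crop shows the fingers straddling both blue tabs, the left finger at crop (265,260) and the right at (420,190). I'll close on them.

arm_command(
  linear=[
    [0, 0, 0],
    [0, 0, 0],
    [0, 0, 0],
    [0, 0, 0],
    [0, 0, 0],
    [0, 0, 0],
    [0, 0, 0],
    [0, 0, 0],
  ],
  dr=[
    [0, 0, 0],
    [0, 0, 0],
    [0, 0, 0],
    [0, 0, 0],
    [0, 0, 0],
    [0, 0, 0],
    [0, 0, 0],
    [0, 0, 0],
  ],
  gripper=[1, 1, 1, 1, 1, 1, 1, 1],
  grip_force=40,
)

```text
t: 16.27
eef_pos: [0.645, 0.1876, 0.0454]
eef_rot: [179.8, 0.1, 22.3]
contact_force: [-3.0, -6.1, 14.9]
grip_width: 0.038
grasp_force: 40.0
```

```bash
python3 -c "
from h import *
b,d=snap('side','s4');cv2.imwrite('pics/s4c.png',cv2.resize(b[150:250,200:330],None,fx=5,fy=5,interpolation=cv2.INTER_CUBIC))"
```

```text
(no output)
```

View pics/s4c.png

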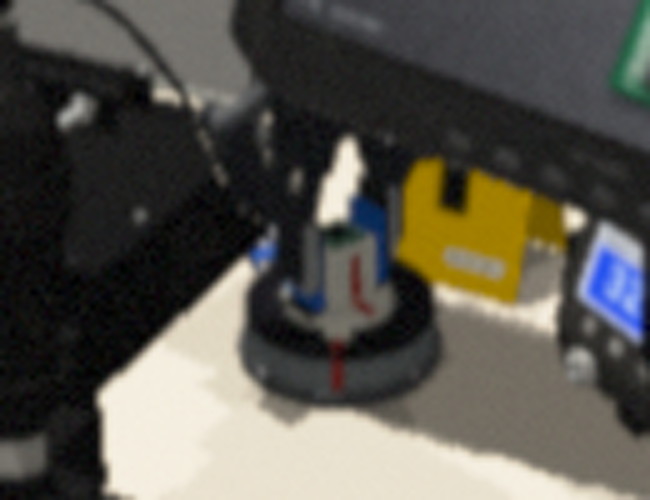

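Both tabs are pinched and the pads are flush on them. Now I'll turn about 41° clockwise, easing up slightly.

arm_command(
  linear=[
    [0, 0, -0.06],
    [0, 0, 0],
    [0, 0, 0],
    [0, 0, 0],
    [0, 0, 0],
    [0, 0, 0],
    [0, 0, 0],
    [0, 0, 0],
    [0, 0, 0],
    [0, 0, 0],
    [0, 0, 0],
  ],
  dr=[
    [0, 0, 0],
    [0, 0, 0.7],
    [0, 0, 0.7],
    [0, 0, 0.8],
    [0, 0, 0.8],
    [0, 0, 0.8],
    [0, 0, 0.8],
    [0, 0, 0.8],
    [0, 0, 0.8],
    [0, 0, 0.9],
    [0, 0, 0],
  ],
  gripper=[1, 1, 1, 1, 1, 1, 1, 1, 1, 1, 1],
)

```text
t: 17.7
eef_pos: [0.6445, 0.1889, 0.0456]
eef_rot: [179.9, 0.0, -18.3]
contact_force: [-0.3, -0.3, 6.5]
grip_width: 0.0372
grasp_force: 41.9
```

```bash
python3 rec.py
python3 - <<'E'
from h import *
b,d=snap('side','s5');cv2.imwrite('pics/s5c.png',cv2.resize(b[170:240,230:310],None,fx=8,fy=8,interpolation=cv2.INTER_CUBIC))
b=b.astype(int);R=b[...,2];m=(R>75)&(R>1.7*b[...,1])&(R>1.7*b[...,0])
for v in range(195,232):
    c=[u for u in range(250,290) if m[v,u]]
    if c:print(v,c)
c=np.array([.6444,.1872])
for yaw in(-14,-18,-22):
    a=np.radians(yaw);e=np.array([np.cos(a),np.sin(a)]);print(yaw,"mark",proj("side",[*(c-.0395*e),.031]).round(1),"wall",proj("side",[*(c-.044*e),.016]).round(1),"ptr",proj("side",[*(c-.0245*e),.035]).round(1),"neck",proj("side",[*(c-.013*e),.05]).round(1))
E
```

```text
[  -8.9   41.2  -19.1   91.8   16.5   49.8 -142.7] [0.6445 0.1889 0.0456] [179.9   0.  -18.3] [-0.3 -0.3  6.5]
203 [267]
204 [267]
205 [267]
206 [267]
207 [267]
208 [267]
209 [267]
210 [267]
211 [267]
212 [267]
213 [267]
218 [267]
223 [266, 267]
224 [266, 267]
225 [266, 267]
226 [266, 267, 268]
227 [267]
-14 mark [269.  219.1] wall [269.1 225.8] ptr [268.6 213.9] neck [268.3 205.6]
-18 mark [267.7 219.2] wall [267.8 225.9] ptr [267.8 214. ] neck [267.9 205.6]
-22 mark [266.5 219.1] wall [266.4 225.8] ptr [267.1 213.9] neck [267.5 205.6]
```

View pics/s5c.png

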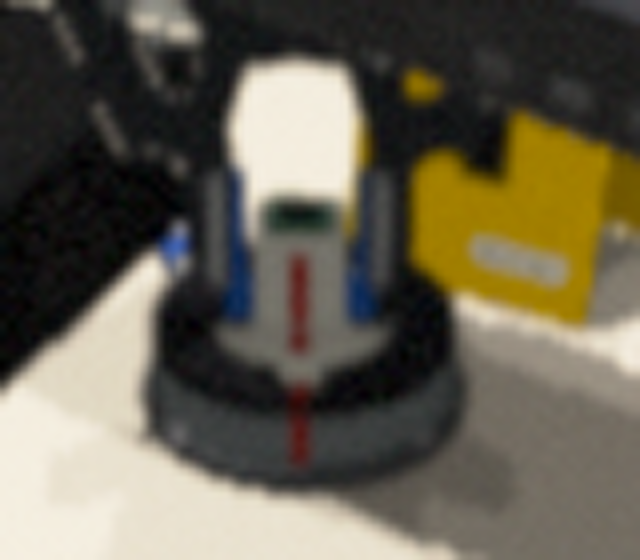

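The pointer (267,213) and mark (267,218–227) line up. Lifting gently first.

arm_command(
  linear=[
    [0, 0, -0.15],
    [0, 0, -0.15],
    [0, 0, -0.2],
    [0, 0, 0],
  ],
  dr=[
    [0, 0, 0],
    [0, 0, 0],
    [0, 0, 0],
    [0, 0, 0],
  ],
  gripper=[1, 1, 1, 1],
)

```text
t: 18.25
eef_pos: [0.6441, 0.1885, 0.0578]
eef_rot: [179.9, 0.1, -18.4]
contact_force: [0.8, -0.7, -0.9]
grip_width: 0.0371
grasp_force: 40.6
```

arm_command(
  linear=[
    [0, 0, -0.2],
    [0, 0, -0.2],
    [0, 0, -0.2],
    [0, 0, 0],
  ],
  dr=[
    [0, 0, 0],
    [0, 0, 0],
    [0, 0, 0],
    [0, 0, 0],
  ],
  gripper=[1, 1, 1, 1],
)

```text
t: 18.75
eef_pos: [0.6441, 0.1887, 0.073]
eef_rot: [179.9, 0.1, -18.4]
contact_force: [1.1, 1.0, -2.0]
grip_width: 0.0377
grasp_force: 40.7
```

Free of the rim, carrying about 1.5 N. Raising to final height.

arm_command(
  linear=[
    [0, 0, -0.4],
    [0, 0, -0.6],
    [0, 0, -0.7],
    [0, 0, -0.7],
    [0, 0, -0.6],
    [0, 0, -0.4],
    [0, 0, -0.2],
    [0, 0, 0],
    [0, 0, 0],
    [0, 0, 0],
    [0, 0, 0],
  ],
  dr=[
    [0, 0, 0],
    [0, 0, 0],
    [0, 0, 0],
    [0, 0, 0],
    [0, 0, 0],
    [0, 0, 0],
    [0, 0, 0],
    [0, 0, 0],
    [0, 0, 0],
    [0, 0, 0],
    [0, 0, 0],
  ],
  gripper=[1, 1, 1, 1, 1, 1, 1, 1, 1, 1, 1],
)

```text
t: 20.12
eef_pos: [0.6441, 0.1886, 0.162]
eef_rot: [179.8, 0.1, -18.4]
contact_force: [0.3, 0.8, -1.6]
grip_width: 0.0371
grasp_force: 40.7
```

```bash
python3 rec.py
python3 - <<'E'
from h import *
b,d=snap('side','s6');cv2.imwrite('pics/s6c.png',cv2.resize(b[120:245,210:330],None,fx=4.5,fy=4.5,interpolation=cv2.INTER_CUBIC))
for z in(.11,.125,.14):print(z,proj("side",[.6444-.0245*.95,.188+.0245*.31,z]).round(1))
E
```

```text
[  -7.8   34.4  -21.    86.2   13.3   62.1 -140. ] [0.6441 0.1886 0.162 ] [ 1.798e+02  1.000e-01 -1.840e+01] [ 0.3  0.8 -1.6]
0.11 [267.2 184.9]
0.125 [267.2 178.8]
0.14 [267.1 172.5]
```

View pics/s6c.png

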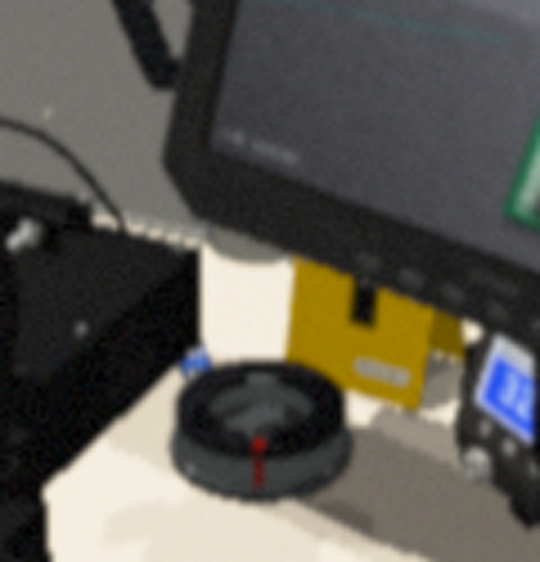

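The dock is empty. The carrier's underside is visible below the monitor edge at about (265,178), which is z≈0.125 m and about 9.5 cm above the rim. The grip is steady at 40 N. Handing in.

```bash
python3 -c "
from plant import manip
print(manip.sign_off())"
```

```text
the job is handed in; nothing more can be done
None
```

The job is handed in: I turned the carrier to the mark and lifted it by its pinched catches, and it is held upright about 9.5 cm above the dock rim at t ≈ 20 s. The only route I found took the arm through the hood's side panel, which is visible in the images but gave no contact force when I probed it with the fingertips first, despite the brief saying the furniture is solid.

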